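# Read the culture dish behind the stain bottles

### The arm

A 6-joint arm with a two-finger parallel gripper is mounted at the origin on the work surface. World frame = base frame: x ahead of the robot, y to its left, z up, the work surface at z = 0. Lengths are in m, angles in rad, forces in N, time in s.
With the tool pointing down it reaches from about 0.425 to 0.95 m from the base axis. Payload 3.5 kg.
Tool frame: the origin (TCP) lies on the mounting face of the last link; the fingertips stand 173 mm ahead of it and the grasp point (between the pads) lies 155 mm ahead of it; z points along the fingers, x is the direction in which the jaws open and shut, and the axes are right-handed (so a half turn about z gives the same grasp; the last joint's range is limited). The gripper opens to 85 mm and grips with 20 to 120 N. Pads are 22 mm wide; open, the fingers measure 114 mm over their backs; the gripper's body (76 mm by 85 mm) begins 54 mm behind the grasp point. The pads swing forward as they close: fully open they stand 13 mm farther back than shut.
Start: joints at [-1.424, 0.286, 1.577, -0, 1.279, -0.15], TCP at [0.197, -0.645, 0.405] pointing down, gripper open.
Joint ranges: [-2.77, 2.77], [-0.9, 2.22], [0.21, 2.48], [-1.53, 4.67], [0.24, 2.81], [-2.84, 2.84]. Speed limits (rad/s): [2.79, 2.79, 3.14, 3.14, 3.14, 3.14].

### API

Orientations are given as a unit quaternion [x, y, z, w].
In Python, from plant import get_state, read_camera, sign_off gives the robot as it stands.
- The arm moves only by the shell command python3 -m jog 'ROWS' [FORCE]. ROWS is JSON, a list of rows, each an object of numbers: "grip": the closure, from 0 (fully open) to 1 (shut); "x", "y", "z": the shift along the tool's x, y, z in mm; "rx", "ry", "rz": the turn, a rotation vector about the tool's x, y, z in degrees. A call has 1 to 8 rows; each row shifts and turns the commanded pose from where the row before left it, along the tool's axes as they then stand; what a row does not reach is not made up. A row lasts 1/12 s, in which the tool goes at most 41.7 mm and 7.16 degrees, less where a joint would pass 70% of its speed; a pose out of reach is approached as far as the arm can. A call with a gripper value outside its range is refused whole. The fingers move at their own pace and stop on an object; FORCE is the grip in N (left out, the last holds). Time passes only in rows, so rows that do not move let the fingers close. It gives the time, the measured TCP pose, the force and the opening at its end, in the units of the state.
- get_state(): the state, without advancing time (a new reading comes with each control period).
- read_camera(name): name is "scene" or "top" or "wrist"; returns a dict with "frame" (480x640x3 uint8, red, green, blue), "intrinsics" (3x3 intrinsics, pixels), "k1" (the pictures are not rectified: a ray, as slopes to the right and down, at radius r is drawn at 1 + k1 r^2 times it, then the intrinsics apply), "R" (3x3) and "t" (3): a world point X has camera coordinates R X + t. Camera axes: x right, y down, z forward; pixel columns grow to the right and rows downward; lengths in m; the calibration is good to about 2 mm. A picture is of the moment at which its call begins. There is no depth.
- sign_off(): hands the job in, once; it reports no verdict.
The state is a dict: "time": time; "qpos": joint angles; "dq": joint speeds; "joint_efforts": joint torques, N m; "eef_pos": TCP position; "tcp_rot": TCP orientation; "contact_force": force on the tool from outside, world axes, zero at the start; "wrist_torque": the same for the moment, N m; "opening": opening from 0.0 (shut) to 1.0 (fully open).
Only numpy, scipy, OpenCV 4.12 (cv2) and the standard library are available. Lean on these libraries where they do the work, as an engineer would, in place of code of your own. Each camera call takes 0.05 s, during which the arm holds its last target.

### The job

The red culture dish is hemmed in by three brown stain bottles in the steel tray: first set all three bottles aside, standing in the green side tray. Then take the red dish, keeping it level, to the middle of the round white disc on the colony counter and let it go. Finally stand each bottle back on the very spot in the steel tray where that bottle stood at the start, and do not knock over or shift the pale dish, the specimen pot or the tape roll.

Things in the scene. Friction and masses are not known exactly. Their poses are not given: they have to be found in the camera images.
- bottle_blue: brown glass stain bottle, blue screw cap and blue stripe on its label, 110 mm tall, 110 to 230 g: body 42 mm across up to z = 66 mm, neck 23 mm across at z = 82, smooth cap 28 mm across from z = 86 to 110 mm (grip it there from above). Origin: centre of its underside, z up. Starts on any one of the steel tray's three bottle places
- bottle_yellow: brown glass stain bottle, yellow screw cap and yellow stripe on its label, 110 mm tall, 110 to 230 g: body 42 mm across up to z = 66 mm, neck 23 mm across at z = 82, smooth cap 28 mm across from z = 86 to 110 mm (grip it there from above). Origin: centre of its underside, z up. Starts on any one of the steel tray's three bottle places
- bottle_white: brown glass stain bottle, white screw cap and white stripe on its label, 110 mm tall, 110 to 230 g: body 42 mm across up to z = 66 mm, neck 23 mm across at z = 82, smooth cap 28 mm across from z = 86 to 110 mm (grip it there from above). Origin: centre of its underside, z up. Starts on any one of the steel tray's three bottle places
- dish_red: culture dish with blood-red agar under a clear lid, one closed solid piece, 55 mm across and 15 mm tall, about 30 g. Origin at the centre of its underside, z up. At the start it lies on the steel tray, 3 mm above the bench, with a bottle about 5 mm from its rim on three sides, so that a gripper cannot get at it
- steel_tray: fixed steel tray 160 mm (x) by 180 mm (y), walls 3 mm thick, 10 mm high, floor 3 mm thick, a wire handle outside each y end. Origin: centre of its underside, on the bench. Dark round marks 49 mm across on its floor: the dish's at (20, 0) mm, the bottles' at (-34, 0), (20, 54), (20, -54) mm in its frame; each thing starts within 3 mm of its mark
- side_tray: fixed empty green plastic tray 240 mm (its x) by 160 mm (its y), walls 3 mm thick and 12 mm high, floor 3 mm thick: the side area. Origin at the centre of its underside, on the bench. To the left or to the right of the steel tray
- counter_stage (a point): centre of the top of the colony counter's round white gridded lit disc, ringed in black: 90 mm across, level, 62 mm above the bench, 2 mm proud of the white housing's flat top, which reaches 75 mm either way in the point's x and 95 mm in its y (lower control panel on the -x side). Fixed. Left or right of the steel tray, on the other side from the green tray
- dish_pale: bystander: culture dish of the same size as the red one, with pale yellow agar. Origin at the centre of its underside. Leave it alone
- specimen_pot: bystander: slim pale specimen pot with a red cap, 31 mm across, 78 mm tall. Origin at the centre of its underside. Leave it alone
- tape_roll: bystander: roll of beige tape lying flat, 52 mm across, 19 mm tall. Origin at the centre of its underside. Leave it alone

How it is judged:
By the outcome, as a careful person would: the job done as asked, in the order asked, and still so for the second after the job is handed in, with the robot touching nothing.
It also fails if it takes over 144 s, if anything falls off the work surface, if the arm or the gripper's body presses on something with over 40 N, if the wrist force passes 120 N, or if a joint passes its speed limit or range.

## Working session

There is one attempt and no reset: what is moved stays moved. The work goes in short steps, Python scripts to look and compute and a shell command to move; the robot and the scene stay as the last step left them, time stands still between calls to the robot, and variables do not carry over. Pictures are saved under pics/ and viewed, and the job is handed in when it is done.

```bash
ls; mkdir -p pics; python3 - <<'E'
from plant import *
import cv2
print(get_state())
for n in ["scene","top","wrist"]:
    c=read_camera(n); cv2.imwrite(f"pics/{n}0.png",c["frame"][:,:,::-1]); print(n,c["intrinsics"],c["k1"],c["R"],c["t"])
E
```

```text
pics
{'time': 0.0, 'qpos': array([-1.42404267e+00,  2.87194650e-01,  1.57822157e+00, -3.68971405e-06,
        1.27860024e+00, -1.49983242e-01]), 'dq': array([-0.00148134,  0.00209194,  0.00149803, -0.00046252, -0.00055524,
       -0.00023753]), 'joint_efforts': array([-2.27990249e-04, -4.05978191e+01, -2.92627519e+01, -1.63206187e-04,
        5.85712987e-03,  1.40582564e-06]), 'eef_pos': array([ 0.19737113, -0.64522667,  0.40330322]), 'tcp_rot': array([ 0.80386578, -0.59480949, -0.00085681, -0.00085708]), 'contact_force': array([ 0.99622941,  0.84513412, -0.37620218]), 'wrist_torque': array([-0.01577559,  0.01353584,  0.01185552]), 'opening': 0.9987783605738934}
scene [[448.50913801   0.         313.9575606 ]
 [  0.         448.50913801 237.66188721]
 [  0.           0.           1.        ]] -0.045288701956726456 [[-0.80540055  0.5925069   0.01629487]
 [ 0.35311319  0.50170783 -0.78968369]
 [-0.4760683  -0.63025775 -0.61329776]] [ 0.48605391 -0.16456669  1.2399407 ]
top [[485.05474307   0.         321.61814446]
 [  0.         485.05474307 243.92264432]
 [  0.           0.           1.        ]] -0.030266258413272008 [[ 0.0101196  -0.99983337  0.01519328]
 [-0.99344519 -0.01178272 -0.11370062]
 [ 0.11386069 -0.01394309 -0.99339888]] [-0.00690412  0.63274607  0.97014258]
wrist [[368.3539249    0.         320.09822446]
 [  0.         368.3539249  241.77151591]
 [  0.           0.           1.        ]] -0.05426319893691946 [[ 0.29252949 -0.95625327 -0.00248548]
 [-0.91012754 -0.27921473  0.30611598]
 [-0.2934184  -0.08728585 -0.95199098]] [-0.67299879 -0.03945295  0.37994663]
```

View pics/top0.png

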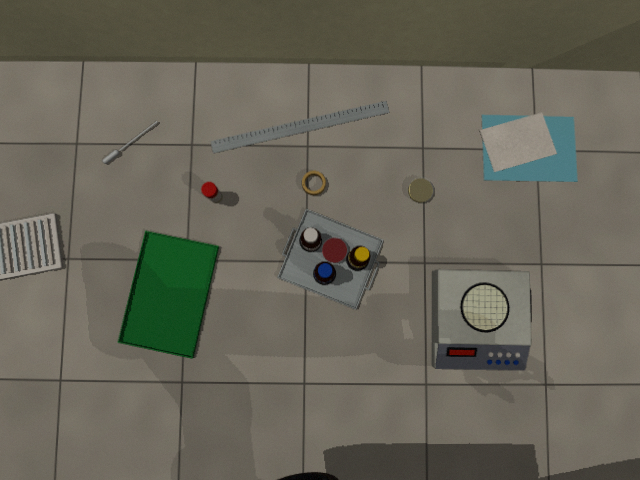

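View pics/scene0.png

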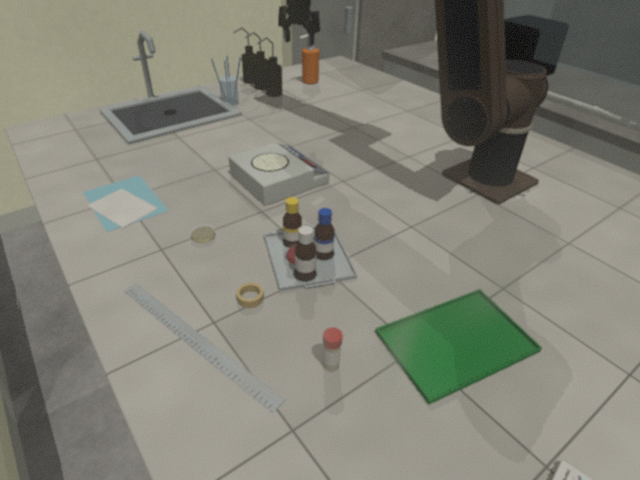

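The top view shows blue cap at about (325,272), yellow at (359,257), white at (311,238) and the red dish at (335,250). The counter disc is at (485,307), and the green tray is on the left at about (170,294).

```bash
cat > h.py <<'E'
from plant import *
import cv2, numpy as np
from scipy.spatial.transform import Rotation as Rn
def ray(c,u,v):
    K=np.array(c["intrinsics"]); k=c["k1"]
    n=cv2.undistortPoints(np.array([[[float(u),float(v)]]]),K,np.array([k,0,0,0,0.]))[0,0]
    R=np.array(c["R"]);t=np.array(c["t"]); d=R.T@np.array([n[0],n[1],1.]); o=-R.T@t
    return o,d
def onz(c,u,v,z):
    o,d=ray(c,u,v); return o+d*(z-o[2])/d[2]
def proj(c,X):
    K=np.array(c["intrinsics"]);p=np.array(c["R"])@np.array(X)+np.array(c["t"]);s=p[:2]/p[2]
    s=s*(1+c["k1"]*(s@s)); return K[:2,:2]@s+K[:2,2]
def save(c,n): cv2.imwrite(f"pics/{n}.png",c["frame"][:,:,::-1])
def blobs(c,f,amin=20,box=None):
    hsv=cv2.cvtColor(np.ascontiguousarray(c["frame"]),cv2.COLOR_RGB2HSV); m=f(*[hsv[:,:,i].astype(int) for i in range(3)]).astype(np.uint8)
    if box is not None:
        x0,y0,x1,y1=box; q=np.zeros_like(m); q[y0:y1,x0:x1]=1; m=m*q
    n,l,s,ce=cv2.connectedComponentsWithStats(m)
    return sorted([(int(s[i,4]),ce[i].round(1).tolist(),s[i,:4].tolist()) for i in range(1,n) if s[i,4]>=amin],reverse=True)[:6]
E
python3 - <<'E'
from h import *
c=read_camera("top")
box=(270,200,400,320)
B=dict(blue=(lambda h,s,v:(h>105)&(h<130)&(s>150)&(v>60),box,.11),yellow=(lambda h,s,v:(h>18)&(h<35)&(s>150)&(v>100),box,.11),white=(lambda h,s,v:(s<40)&(v>150),(290,220,330,260),.11),
red=(lambda h,s,v:((h<8)|(h>170))&(s>120)&(v>60),box,.018),pot=(lambda h,s,v:((h<8)|(h>170))&(s>120)&(v>60),(180,160,240,220),.078),green=(lambda h,s,v:(h>50)&(h<75)&(s>120),None,.003),
tape=(lambda h,s,v:(h>12)&(h<30)&(s>90),(290,160,340,205),.019),pale=(lambda h,s,v:(h>15)&(h<40)&(s>60),(400,170,445,210),.015))
for n,(f,b,z) in B.items():
    for a,ce,bb in blobs(c,f,20,b)[:2]: print(n,a,ce,bb,onz(c,*ce,z).round(4))
im=c["frame"][:,:,::-1]
cv2.imwrite("pics/t1.png",cv2.resize(im[195:315,265:395],None,fx=6,fy=6,interpolation=cv2.INTER_CUBIC)[:600,:780])
cv2.imwrite("pics/t2.png",cv2.resize(im[260:375,425:540],None,fx=5,fy=5,interpolation=cv2.INTER_CUBIC))
E
```

```text
blue 163 [324.5, 270.0] [318, 263, 14, 15] [ 0.5743 -0.0049  0.11  ]
yellow 160 [361.6, 253.5] [355, 247, 14, 14] [ 0.6067 -0.0759  0.11  ]
white 122 [310.3, 234.4] [305, 229, 12, 12] [0.6425 0.0231 0.11  ]
red 459 [334.2, 249.8] [323, 238, 24, 24] [ 0.6227 -0.0269  0.018 ]
pot 185 [208.3, 188.9] [201, 182, 16, 15] [0.7366 0.2296 0.078 ]
green 8739 [168.3, 294.3] [118, 231, 101, 127] [0.5255 0.3228 0.003 ]
tape 275 [313.4, 182.3] [302, 170, 24, 26] [0.7674 0.0188 0.019 ]
pale 469 [420.0, 190.2] [408, 179, 25, 24] [ 0.7543 -0.2112  0.015 ]
```

View pics/t1.png

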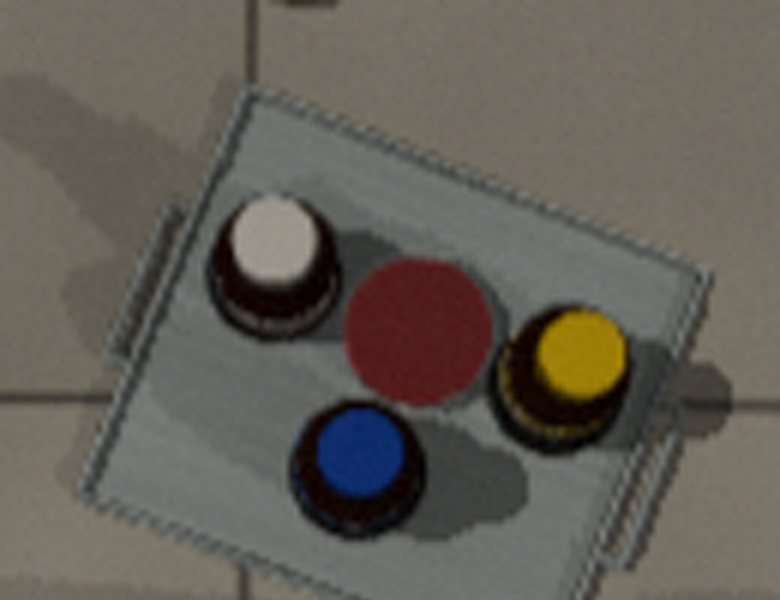

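View pics/t2.png

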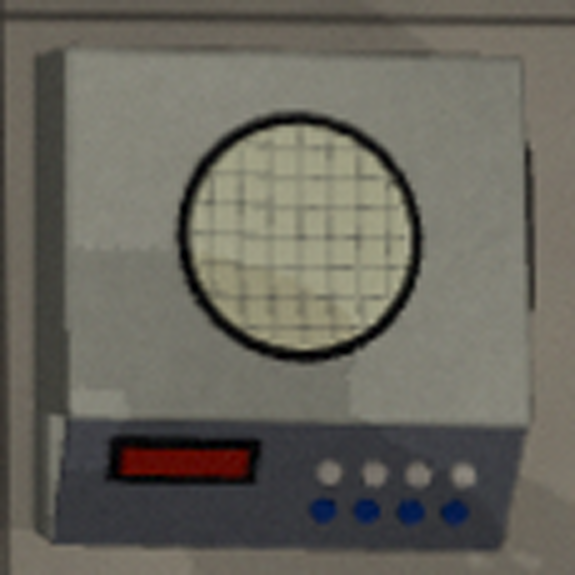

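View pics/wrist0.png

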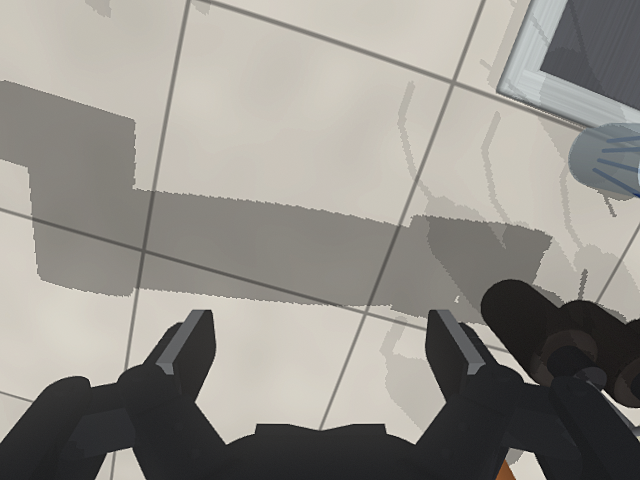

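```bash
python3 - <<'E'
from h import *
c=read_camera("top")
fr=np.ascontiguousarray(c["frame"])
hsv=cv2.cvtColor(fr,cv2.COLOR_RGB2HSV)
g=((hsv[:,:,0]>50)&(hsv[:,:,0]<75)&(hsv[:,:,1]>120)).astype(np.uint8)
ct=max(cv2.findContours(g,0,2)[0],key=cv2.contourArea)
r=cv2.minAreaRect(ct); P=np.array([onz(c,*p,.008) for p in cv2.boxPoints(r)]);print("green",P.round(4),P.mean(0))
m=(hsv[:,:,2]<60).astype(np.uint8); q=np.zeros_like(m); q[275:340,455:515]=1
cts=[x for x in cv2.findContours(m*q,0,1)[0] if len(x)>30]
for x in cts:
    e=cv2.fitEllipse(x); print("disc",e,onz(c,*e[0],.062).round(4))
s=read_camera("scene")
box=(260,180,360,300)
for n,f,b,z in [("blue",lambda h,s,v:(h>105)&(h<130)&(s>130)&(v>60),(310,200,345,232),.11),("yellow",lambda h,s,v:(h>18)&(h<35)&(s>130)&(v>100),(280,190,305,222),.11)]:
    for a,ce,bb in blobs(s,f,20,b)[:2]: print(n,a,ce,bb,onz(s,*ce,.103).round(4))
st=get_state(); R=Rn.from_quat(st["tcp_rot"]); print(R.as_matrix().round(3)); 
tx=R.as_matrix()[:,0]; print("yaw toolx",np.degrees(np.arctan2(tx[1],tx[0])))
w=read_camera("wrist"); Rm=R.as_matrix(); Xc=-np.array(w["R"]).T@w["t"]; print("cam in tool",Rm.T@(Xc-st["eef_pos"]), "cam z in tool",Rm.T@np.array(w["R"])[2])
E
```

```text
green [[0.4253 0.4229 0.008 ]
 [0.6639 0.3797 0.008 ]
 [0.6285 0.219  0.008 ]
 [0.3918 0.2659 0.008 ]] [0.52736998 0.32187899 0.008     ]
disc ((484.42315673828125, 307.167724609375), (47.37948989868164, 49.320457458496094), 149.81736755371094) [ 0.5058 -0.328   0.062 ]
blue 50 [324.5, 211.8] [320, 209, 10, 6] [ 0.5679 -0.0148  0.103 ]
yellow 145 [291.7, 204.9] [286, 198, 12, 16] [ 0.6086 -0.0742  0.103 ]
[[ 0.292 -0.956 -0.   ]
 [-0.956 -0.292  0.001]
 [-0.001 -0.    -1.   ]]
yaw toolx -72.99687361421734
cam in tool [-0.0007953  -0.07873449  0.03138442] cam z in tool [-3.32296332e-04  3.06440972e-01  9.51889605e-01]
```

```bash
cat >> h.py <<'E'
def delta(X,yaw=None):
    st=get_state(); R=Rn.from_quat(st["tcp_rot"]).as_matrix()
    print("t",round(st["time"],2),"pos",st["eef_pos"].round(4),"open",round(st["opening"],3),"F",np.round(st["contact_force"],1),"tilt",(R[:,2]).round(4),"yaw",np.degrees(np.arctan2(R[1,0],R[0,0])).round(2))
    if X is not None: print("tool delta mm",(R.T@(np.array(X)-st["eef_pos"])*1000).round(1))
E
T='{"x":-24,"y":-28.4}'
python3 -m jog '[{"x":-12,"y":-14,"grip":0.3},{"x":-24,"y":-28},{"x":-24,"y":-28},{"x":-24,"y":-28},{"x":-24,"y":-28},{"x":-24,"y":-28},{"x":-24,"y":-28},{"x":-24,"y":-28}]'
python3 -m jog '[{"x":-24,"y":-28},{"x":-24,"y":-28},{"x":-24,"y":-28},{"x":-24,"y":-28},{"x":-24,"y":-28},{"x":-24,"y":-28},{"x":-24,"y":-28},{"x":-24,"y":-28}]'
python3 -m jog '[{"x":-24,"y":-28},{"x":-24,"y":-28},{"x":-24,"y":-28},{"x":-24,"y":-28},{"x":-12,"y":-14},{},{},{}]'
python3 -m jog '[{"rz":5},{"rz":7},{"rz":7},{"rz":7},{"rz":6},{"rz":5},{},{}]'
python3 -m jog '[{},{}]'
python3 - <<'E'
from h import *
delta((.6425,.0231,.30)); print(get_state()["qpos"])
w=read_camera("wrist"); save(w,"w1")
for X in [(.5743,-.0049,.11),(.6067,-.0759,.11),(.6425,.0231,.11),(.6227,-.0269,.018)]: print(proj(w,X).round(1))
E
```

```text
t 0.35 pos [ 0.1975 -0.6454  0.4044] open 0.997 F [-0.2  0.1  0.9] tilt [-1.e-04  5.e-04 -1.e+00] yaw -72.99
tool delta mm [-509.  -621.1  104.7]
[-1.42396153e+00  2.86516980e-01  1.57702821e+00 -1.04211924e-05
  1.27857872e+00 -1.50006049e-01]
[2908.7 2964.5]
[2348.7 2811.5]
[8400.5 9738.1]
[251.9 155. ]$[0]: bad value
$[0]: bad value
$[0]: bad value
$[0]: bad value
$[0]: bad value
```

View pics/w1.png

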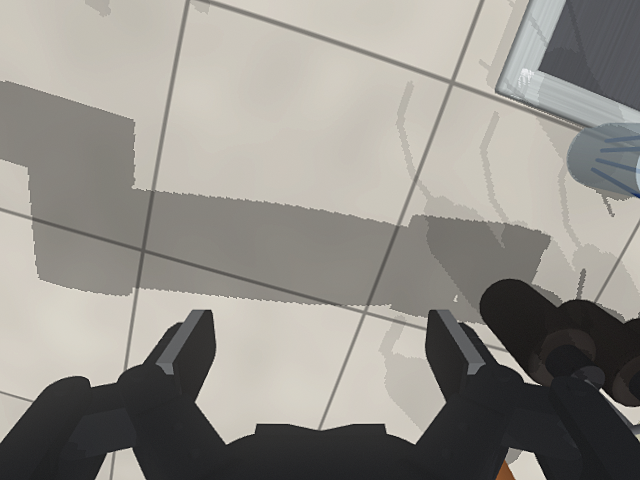

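The jog refused the rows, so nothing moved. I'll try rows that carry every key.

```bash
python3 -m jog '[{"grip":0.3,"x":-12,"y":-14,"z":0,"rx":0,"ry":0,"rz":0}]'; python3 -m jog --help | head -20;  python3 -m jog '[{"grip":0.3,"x":-12,"y":-14}]'
```

```text
time: 0.48
eef_pos: [0.2059, -0.6313, 0.4046]
tcp_rot: [0.803, -0.596, 0.0, 0.001]
contact_force: [-0.5, 0.1, -0.1]
opening: 0.879invalid input: not JSON, or not a number
$[0]: bad value
```

```bash

python3 -m jog '[{"grip":0.3,"x":-20,"y":-24,"z":0,"rx":0,"ry":0,"rz":0},{"grip":0.3,"x":-26,"y":-31,"z":0,"rx":0,"ry":0,"rz":0},{"grip":0.3,"x":-26,"y":-31,"z":0,"rx":0,"ry":0,"rz":0},{"grip":0.3,"x":-26,"y":-31,"z":0,"rx":0,"ry":0,"rz":0},{"grip":0.3,"x":-26,"y":-31,"z":0,"rx":0,"ry":0,"rz":0},{"grip":0.3,"x":-26,"y":-31,"z":0,"rx":0,"ry":0,"rz":0},{"grip":0.3,"x":-26,"y":-31,"z":0,"rx":0,"ry":0,"rz":0},{"grip":0.3,"x":-26,"y":-31,"z":0,"rx":0,"ry":0,"rz":0}]'
python3 -m jog '[{"grip":0.3,"x":-26,"y":-31,"z":0,"rx":0,"ry":0,"rz":0},{"grip":0.3,"x":-26,"y":-31,"z":0,"rx":0,"ry":0,"rz":0},{"grip":0.3,"x":-26,"y":-31,"z":0,"rx":0,"ry":0,"rz":0},{"grip":0.3,"x":-26,"y":-31,"z":0,"rx":0,"ry":0,"rz":0},{"grip":0.3,"x":-26,"y":-31,"z":0,"rx":0,"ry":0,"rz":0},{"grip":0.3,"x":-26,"y":-31,"z":0,"rx":0,"ry":0,"rz":0},{"grip":0.3,"x":-26,"y":-31,"z":0,"rx":0,"ry":0,"rz":0},{"grip":0.3,"x":-26,"y":-31,"z":0,"rx":0,"ry":0,"rz":0}]'
python3 -m jog '[{"grip":0.3,"x":-26,"y":-31,"z":0,"rx":0,"ry":0,"rz":0},{"grip":0.3,"x":-16,"y":-19,"z":0,"rx":0,"ry":0,"rz":0},{"grip":0.3,"x":0,"y":0,"z":0,"rx":0,"ry":0,"rz":7},{"grip":0.3,"x":0,"y":0,"z":0,"rx":0,"ry":0,"rz":7},{"grip":0.3,"x":0,"y":0,"z":0,"rx":0,"ry":0,"rz":7},{"grip":0.3,"x":0,"y":0,"z":0,"rx":0,"ry":0,"rz":7},{"grip":0.3,"x":0,"y":0,"z":0,"rx":0,"ry":0,"rz":6},{"grip":0.3,"x":0,"y":0,"z":0,"rx":0,"ry":0,"rz":3}]'
python3 -m jog '[{"grip":0.3,"x":0,"y":0,"z":0,"rx":0,"ry":0,"rz":0},{"grip":0.3,"x":0,"y":0,"z":0,"rx":0,"ry":0,"rz":0},{"grip":0.3,"x":0,"y":0,"z":0,"rx":0,"ry":0,"rz":0}]'
python3 - <<'E'
from h import *
delta((.6425,.0231,.30)); print(get_state()["qpos"])
w=read_camera("wrist"); save(w,"w2")
for X in [(.5743,-.0049,.11),(.6067,-.0759,.11),(.6425,.0231,.11),(.6227,-.0269,.018)]: print(proj(w,X).round(1))
E
```

```text
time: 1.15
eef_pos: [0.3793, -0.3644, 0.405]
tcp_rot: [0.804, -0.595, 0.0, 0.0]
contact_force: [0.5, -0.3, -0.1]
opening: 0.7
time: 1.82
eef_pos: [0.5557, -0.0928, 0.4051]
tcp_rot: [0.804, -0.595, 0.0, -0.0]
contact_force: [0.7, -1.5, 1.0]
opening: 0.699
time: 2.48
eef_pos: [0.5906, -0.0399, 0.4048]
tcp_rot: [-0.572, 0.82, -0.0, 0.0]
contact_force: [0.2, -0.8, -0.6]
opening: 0.7
time: 2.73
eef_pos: [0.5905, -0.04, 0.4048]
tcp_rot: [-0.574, 0.819, -0.0, 0.0]
contact_force: [-0.4, 0.3, 0.4]
opening: 0.703
t 2.73 pos [ 0.5905 -0.04    0.4048] open 0.703 F [-0.4  0.3  0.4] tilt [ 1.e-04 -0.e+00 -1.e+00] yaw -109.92
tool delta mm [-77.1 -27.3 104.8]
[-2.38999120e-01  1.05073560e-01  1.78669877e+00 -2.96508589e-06
  1.24972336e+00  1.67954431e+00]
[285.4 267.3]
[360.2 197. ]
[215.2 197.3]
[296.8 180.5]
```

View pics/w2.png

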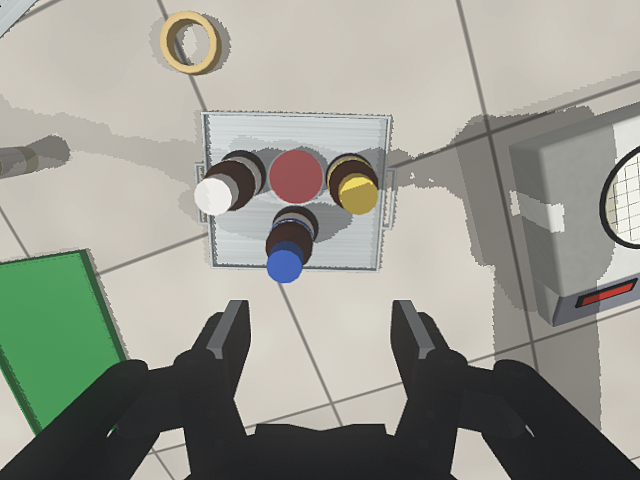

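Blue cap at (285,266), yellow (359,195), white (213,195) and dish (296,176) in the wrist view. All agree with the top-view estimates to within a few pixels, so next I'll refine them.

```bash
python3 - <<'E'
from h import *
w=read_camera("wrist")
for n,f,b,z in [("blue",lambda h,s,v:(h>105)&(h<130)&(s>110)&(v>130),(260,240,310,290),.113),("yellow",lambda h,s,v:(h>18)&(h<35)&(s>130)&(v>150),(335,170,385,220),.113),("white",lambda h,s,v:(s<40)&(v>215),(190,170,238,220),.113),("red",lambda h,s,v:((h<8)|(h>170))&(s>110),(265,140,330,210),.018)]:
    for a,ce,bb in blobs(w,f,100,b)[:1]: print(n,a,ce,bb,onz(w,*ce,z).round(4), onz(w,bb[0]+bb[2]/2-.5,bb[1]+bb[3]/2-.5,z).round(4))
delta((.6425,.0231,.30))
E
```

```text
blue 916 [283.7, 266.1] [266, 250, 36, 33] [ 0.5767 -0.0047  0.113 ] [ 0.5768 -0.0046  0.113 ]
yellow 1113 [358.2, 195.0] [339, 177, 39, 38] [ 0.6092 -0.0749  0.113 ] [ 0.6089 -0.0747  0.113 ]
white 1071 [212.5, 196.4] [194, 178, 38, 38] [0.644  0.0236 0.113 ] [0.644  0.0237 0.113 ]
red 1941 [294.8, 177.6] [270, 150, 52, 53] [ 0.626  -0.0261  0.018 ] [ 0.6272 -0.0273  0.018 ]
t 2.83 pos [ 0.5906 -0.04    0.4048] open 0.702 F [ 0.2  0.2 -0.1] tilt [ 1.e-04  0.e+00 -1.e+00] yaw -109.95
tool delta mm [-77.1 -27.3 104.8]
```

```bash

python3 -m jog '[{"grip":0.3,"x":-15.5,"y":-5.6,"z":8,"rx":0,"ry":0,"rz":0},{"grip":0.3,"x":-31,"y":-11.2,"z":8,"rx":0,"ry":0,"rz":0},{"grip":0.3,"x":-23,"y":-8.4,"z":20,"rx":0,"ry":0,"rz":0},{"grip":0.3,"x":-8,"y":-2.8,"z":30,"rx":0,"ry":0,"rz":0},{"grip":0.3,"x":0,"y":0,"z":30,"rx":0,"ry":0,"rz":0},{"grip":0.3,"x":0,"y":0,"z":30,"rx":0,"ry":0,"rz":0},{"grip":0.3,"x":0,"y":0,"z":16,"rx":0,"ry":0,"rz":0},{"grip":0.3,"x":0,"y":0,"z":6,"rx":0,"ry":0,"rz":0}]' 40
python3 -m jog '[{"grip":0.3,"x":0,"y":0,"z":0,"rx":0,"ry":0,"rz":0},{"grip":0.3,"x":0,"y":0,"z":0,"rx":0,"ry":0,"rz":0}]'
python3 - <<'E'
from h import *
delta((.6432,.0233,.257))
w=read_camera("wrist"); save(w,"w3")
E
```

```text
time: 3.5
eef_pos: [0.642, 0.0235, 0.2522]
tcp_rot: [-0.574, 0.819, 0.002, -0.003]
contact_force: [-0.5, 0.1, 0.1]
opening: 0.701
time: 3.67
eef_pos: [0.6438, 0.0231, 0.2577]
tcp_rot: [-0.574, 0.819, -0.0, 0.0]
contact_force: [0.9, -0.3, 0.3]
opening: 0.701
t 3.67 pos [0.6438 0.0231 0.2577] open 0.701 F [ 0.9 -0.3  0.3] tilt [ 1.3e-03 -1.0e-04 -1.0e+00] yaw -109.99
tool delta mm [0.  0.7 0.7]
```

View pics/w3.png

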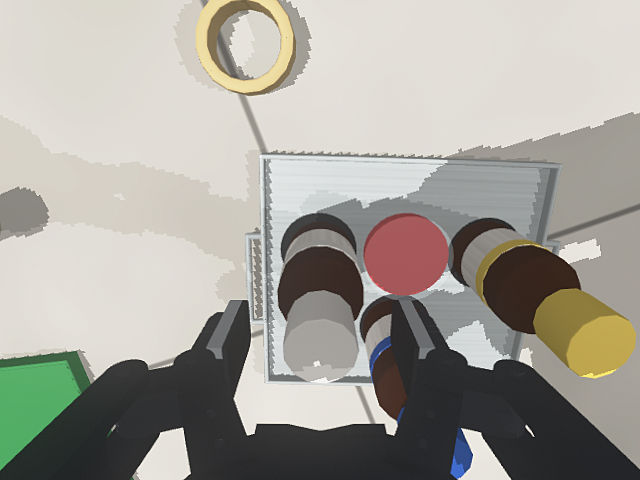

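The white cap is centred between the pads (cap at 320 px, pad midpoint at 320.5). I'll close and lift.

```bash

python3 -m jog '[{"grip":1,"x":0,"y":0,"z":0,"rx":0,"ry":0,"rz":0},{"grip":1,"x":0,"y":0,"z":0,"rx":0,"ry":0,"rz":0},{"grip":1,"x":0,"y":0,"z":0,"rx":0,"ry":0,"rz":0},{"grip":1,"x":0,"y":0,"z":0,"rx":0,"ry":0,"rz":0},{"grip":1,"x":0,"y":0,"z":0,"rx":0,"ry":0,"rz":0},{"grip":1,"x":0,"y":0,"z":0,"rx":0,"ry":0,"rz":0}]' 40
python3 - <<'E'
from h import *
delta((.6432,.0233,.257))
E
python3 -m jog '[{"grip":1,"x":0,"y":0,"z":-3,"rx":0,"ry":0,"rz":0},{"grip":1,"x":0,"y":0,"z":-10,"rx":0,"ry":0,"rz":0},{"grip":1,"x":0,"y":0,"z":-20,"rx":0,"ry":0,"rz":0},{"grip":1,"x":0,"y":0,"z":-20,"rx":0,"ry":0,"rz":0},{"grip":1,"x":0,"y":0,"z":-12,"rx":0,"ry":0,"rz":0},{"grip":1,"x":0,"y":0,"z":-5,"rx":0,"ry":0,"rz":0},{"grip":1,"x":0,"y":0,"z":0,"rx":0,"ry":0,"rz":0}]'
python3 - <<'E'
from h import *
# green slots along long axis
a=np.array([.4253-.3918,.4229-.2659,0])
u=np.array([.6639+.6285-.4253-.3918,.3797+.219-.4229-.2659,0]);u/=np.linalg.norm(u);print(u)
ce=np.array([.5274,.3219,0])
for n,k in [("w",.072),("b",0),("y",-.072)]:
    p=ce+k*u; print(n,p.round(4)); delta((p[0],p[1],.257))
w=read_camera("wrist"); save(w,"w4")
E
```

```text
time: 4.22
eef_pos: [0.644, 0.0231, 0.2587]
tcp_rot: [-0.574, 0.819, -0.001, 0.001]
contact_force: [-0.9, -1.2, 5.7]
opening: 0.313
t 4.22 pos [0.644  0.0231 0.2587] open 0.313 F [-0.9 -1.2  5.7] tilt [ 3.1e-03 -5.0e-04 -1.0e+00] yaw -110.0
tool delta mm [0.1 0.9 1.6]
time: 4.8
eef_pos: [0.6436, 0.0232, 0.3284]
tcp_rot: [-0.574, 0.819, -0.001, 0.001]
contact_force: [-0.6, 0.5, -1.6]
opening: 0.311
[ 0.98250283 -0.18624764  0.        ]
w [0.5981 0.3085 0.    ]
t 4.8 pos [0.6436 0.0232 0.3284] open 0.311 F [-0.6  0.5 -1.6] tilt [ 2.7e-03 -3.0e-04 -1.0e+00] yaw -109.99
tool delta mm [-252.5  140.4   71.2]
b [0.5274 0.3219 0.    ]
t 4.8 pos [0.6436 0.0232 0.3284] open 0.311 F [-0.6  0.5 -1.6] tilt [ 2.7e-03 -3.0e-04 -1.0e+00] yaw -109.99
tool delta mm [-240.9  211.5   71. ]
y [0.4567 0.3353 0.    ]
t 4.8 pos [0.6436 0.0232 0.3284] open 0.311 F [-0.6  0.5 -1.6] tilt [ 2.7e-03 -3.0e-04 -1.0e+00] yaw -109.99
tool delta mm [-229.3  282.6   70.8]
```

View pics/w4.png

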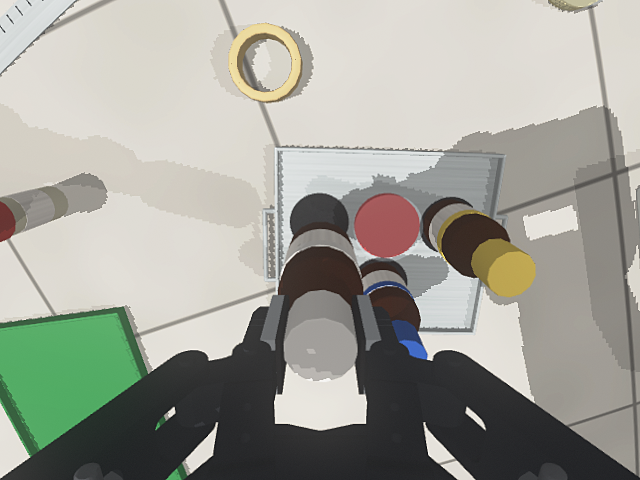

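White is held and lifted. Carrying it to the far slot of the green tray.

```bash

python3 -m jog '[{"grip":1,"x":-8,"y":4.4,"z":0,"rx":0,"ry":0,"rz":0},{"grip":1,"x":-16,"y":9,"z":0,"rx":0,"ry":0,"rz":0},{"grip":1,"x":-22,"y":12.2,"z":0,"rx":0,"ry":0,"rz":0},{"grip":1,"x":-26,"y":14.4,"z":0,"rx":0,"ry":0,"rz":0},{"grip":1,"x":-28,"y":15.6,"z":0,"rx":0,"ry":0,"rz":0},{"grip":1,"x":-28,"y":15.6,"z":0,"rx":0,"ry":0,"rz":0},{"grip":1,"x":-28,"y":15.6,"z":0,"rx":0,"ry":0,"rz":0},{"grip":1,"x":-28,"y":15.6,"z":0,"rx":0,"ry":0,"rz":0}]'
python3 -m jog '[{"grip":1,"x":-26,"y":14.4,"z":0,"rx":0,"ry":0,"rz":0},{"grip":1,"x":-20,"y":11.1,"z":0,"rx":0,"ry":0,"rz":0},{"grip":1,"x":-14,"y":7.8,"z":0,"rx":0,"ry":0,"rz":0},{"grip":1,"x":-8,"y":4.4,"z":0,"rx":0,"ry":0,"rz":0},{"grip":1,"x":0,"y":0,"z":8,"rx":0,"ry":0,"rz":0},{"grip":1,"x":0,"y":0,"z":14,"rx":0,"ry":0,"rz":0},{"grip":1,"x":0,"y":0,"z":16,"rx":0,"ry":0,"rz":0},{"grip":1,"x":0,"y":0,"z":14,"rx":0,"ry":0,"rz":0}]'
python3 -m jog '[{"grip":1,"x":0,"y":0,"z":8,"rx":0,"ry":0,"rz":0},{"grip":1,"x":0,"y":0,"z":4,"rx":0,"ry":0,"rz":0},{"grip":1,"x":0,"y":0,"z":0,"rx":0,"ry":0,"rz":0},{"grip":1,"x":0,"y":0,"z":0,"rx":0,"ry":0,"rz":0}]'
python3 - <<'E'
from h import *
delta((.598,.3085,.2585)); print(get_state()["qpos"])
w=read_camera("wrist"); save(w,"w5")
E
```

```text
time: 5.52
eef_pos: [0.6089, 0.2331, 0.3247]
tcp_rot: [-0.574, 0.819, 0.001, -0.002]
contact_force: [0.1, 0.1, -1.7]
opening: 0.312
time: 6.18
eef_pos: [0.5979, 0.3063, 0.2721]
tcp_rot: [-0.573, 0.82, 0.0, -0.001]
contact_force: [0.4, -0.1, -1.5]
opening: 0.311
time: 6.52
eef_pos: [0.5982, 0.3075, 0.2628]
tcp_rot: [-0.573, 0.819, -0.0, 0.0]
contact_force: [0.3, 0.1, -2.1]
opening: 0.313
t 6.52 pos [0.5982 0.3075 0.2628] open 0.313 F [ 0.3  0.1 -2.1] tilt [ 1.e-04 -0.e+00 -1.e+00] yaw -110.03
tool delta mm [-0.8  0.5  4.3]
[ 3.24288279e-01  4.20332177e-01  1.67816575e+00 -6.81625068e-05
  1.04296146e+00  2.24474865e+00]
```

View pics/w5.png

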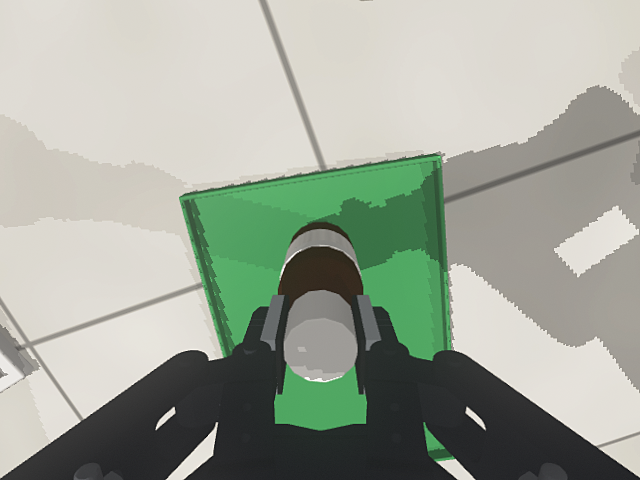

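```bash

python3 -m jog '[{"grip":1,"x":0,"y":0,"z":2,"rx":0,"ry":0,"rz":0},{"grip":1,"x":0,"y":0,"z":1.5,"rx":0,"ry":0,"rz":0},{"grip":1,"x":0,"y":0,"z":0,"rx":0,"ry":0,"rz":0},{"grip":1,"x":0,"y":0,"z":0,"rx":0,"ry":0,"rz":0}]'
python3 -m jog '[{"grip":1,"x":0,"y":0,"z":1,"rx":0,"ry":0,"rz":0},{"grip":1,"x":0,"y":0,"z":0,"rx":0,"ry":0,"rz":0}]'
```

```text
time: 6.9
eef_pos: [0.5979, 0.308, 0.2594]
tcp_rot: [-0.574, 0.819, -0.0, 0.0]
contact_force: [-0.1, 0.2, -1.0]
opening: 0.314
time: 7.07
eef_pos: [0.598, 0.3081, 0.2587]
tcp_rot: [-0.574, 0.819, -0.0, 0.0]
contact_force: [-0.1, -0.3, 0.8]
opening: 0.316
```

```bash

python3 -m jog '[{"grip":0.3,"x":0,"y":0,"z":0,"rx":0,"ry":0,"rz":0},{"grip":0.3,"x":0,"y":0,"z":0,"rx":0,"ry":0,"rz":0},{"grip":0.3,"x":0,"y":0,"z":0,"rx":0,"ry":0,"rz":0},{"grip":0.3,"x":0,"y":0,"z":0,"rx":0,"ry":0,"rz":0},{"grip":0.3,"x":0,"y":0,"z":-10,"rx":0,"ry":0,"rz":0},{"grip":0.3,"x":0,"y":0,"z":-22,"rx":0,"ry":0,"rz":0},{"grip":0.3,"x":0,"y":0,"z":-22,"rx":0,"ry":0,"rz":0},{"grip":0.3,"x":0,"y":0,"z":-6,"rx":0,"ry":0,"rz":0}]'
python3 -m jog '[{"grip":0.3,"x":12,"y":-3.4,"z":0,"rx":0,"ry":0,"rz":0},{"grip":0.3,"x":22,"y":-6.3,"z":0,"rx":0,"ry":0,"rz":0},{"grip":0.3,"x":28,"y":-8,"z":0,"rx":0,"ry":0,"rz":0},{"grip":0.3,"x":30,"y":-8.5,"z":0,"rx":0,"ry":0,"rz":0},{"grip":0.3,"x":31,"y":-8.8,"z":0,"rx":0,"ry":0,"rz":0},{"grip":0.3,"x":31,"y":-8.8,"z":0,"rx":0,"ry":0,"rz":0},{"grip":0.3,"x":31,"y":-8.8,"z":0,"rx":0,"ry":0,"rz":0},{"grip":0.3,"x":31,"y":-8.8,"z":0,"rx":0,"ry":0,"rz":0}]'
python3 -m jog '[{"grip":0.3,"x":30,"y":-8.5,"z":0,"rx":0,"ry":0,"rz":0},{"grip":0.3,"x":26,"y":-7.4,"z":0,"rx":0,"ry":0,"rz":0},{"grip":0.3,"x":18,"y":-5.1,"z":0,"rx":0,"ry":0,"rz":0},{"grip":0.3,"x":12,"y":-3.4,"z":0,"rx":0,"ry":0,"rz":0},{"grip":0.3,"x":0,"y":0,"z":0,"rx":0,"ry":0,"rz":0},{"grip":0.3,"x":0,"y":0,"z":0,"rx":0,"ry":0,"rz":0}]'
python3 - <<'E'
from h import *
delta((.5755,-.0048,.257))
w=read_camera("wrist"); save(w,"w6")
c=read_camera("top"); save(c,"t6")
E
```

```text
time: 7.73
eef_pos: [0.5989, 0.3084, 0.3234]
tcp_rot: [-0.574, 0.819, -0.001, 0.004]
contact_force: [1.1, -0.8, 1.2]
opening: 0.7
time: 8.4
eef_pos: [0.5805, 0.0818, 0.3166]
tcp_rot: [-0.574, 0.819, 0.001, -0.001]
contact_force: [0.2, -0.1, -0.1]
opening: 0.701
time: 8.9
eef_pos: [0.5749, -0.0056, 0.3175]
tcp_rot: [-0.573, 0.82, 0.001, -0.0]
contact_force: [0.1, 0.6, 0.4]
opening: 0.699
t 8.9 pos [ 0.5749 -0.0056  0.3175] open 0.699 F [0.1 0.6 0.4] tilt [-1.3e-03  7.0e-04 -1.0e+00] yaw -110.08
tool delta mm [-1.  -0.4 60.5]
```

View pics/w6.png

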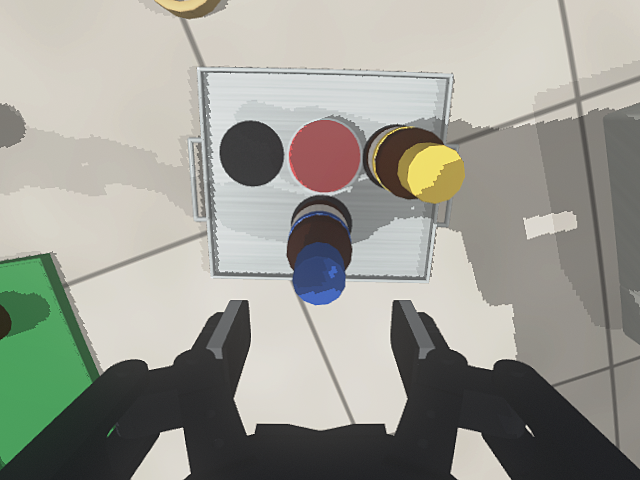

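View pics/t6.png

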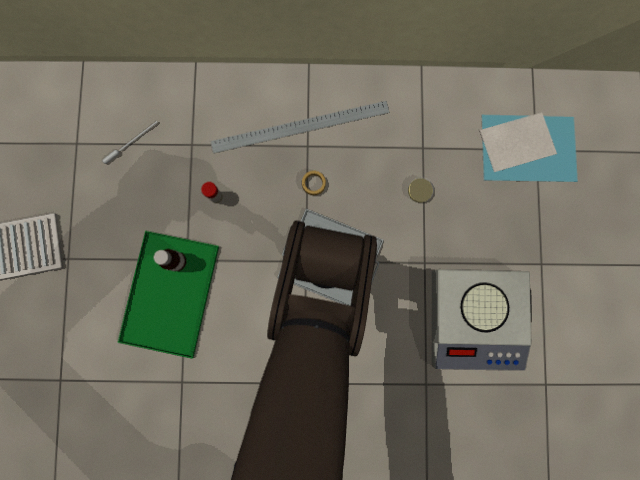

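The white bottle stands upright in the green tray at about (166,259) in the top view. The blue cap is centred under the jaws at (319,277) in the wrist view. Picking blue.

```bash

python3 -m jog '[{"grip":0.3,"x":-0.7,"y":-0.4,"z":10,"rx":0,"ry":0,"rz":0},{"grip":0.3,"x":0,"y":0,"z":18,"rx":0,"ry":0,"rz":0},{"grip":0.3,"x":0,"y":0,"z":16,"rx":0,"ry":0,"rz":0},{"grip":0.3,"x":0,"y":0,"z":9,"rx":0,"ry":0,"rz":0},{"grip":0.3,"x":0,"y":0,"z":5,"rx":0,"ry":0,"rz":0},{"grip":0.3,"x":0,"y":0,"z":2,"rx":0,"ry":0,"rz":0},{"grip":0.3,"x":0,"y":0,"z":0,"rx":0,"ry":0,"rz":0},{"grip":0.3,"x":0,"y":0,"z":0,"rx":0,"ry":0,"rz":0}]'
python3 -m jog '[{"grip":1,"x":0,"y":0,"z":0,"rx":0,"ry":0,"rz":0},{"grip":1,"x":0,"y":0,"z":0,"rx":0,"ry":0,"rz":0},{"grip":1,"x":0,"y":0,"z":0,"rx":0,"ry":0,"rz":0},{"grip":1,"x":0,"y":0,"z":0,"rx":0,"ry":0,"rz":0},{"grip":1,"x":0,"y":0,"z":0,"rx":0,"ry":0,"rz":0},{"grip":1,"x":0,"y":0,"z":0,"rx":0,"ry":0,"rz":0}]' 40
python3 - <<'E'
from h import *
delta((.5274,.3219,.257))
E
```

```text
time: 9.67
eef_pos: [0.5763, -0.0045, 0.259]
tcp_rot: [-0.574, 0.819, -0.0, 0.0]
contact_force: [-0.5, -0.2, 0.3]
opening: 0.702
time: 10.17
eef_pos: [0.5763, -0.0048, 0.2592]
tcp_rot: [-0.574, 0.819, -0.001, 0.001]
contact_force: [0.3, -0.8, 3.8]
opening: 0.311
t 10.17 pos [ 0.5763 -0.0048  0.2592] open 0.311 F [ 0.3 -0.8  3.8] tilt [ 1.7e-03 -4.0e-04 -1.0e+00] yaw -110.0
tool delta mm [-290.3  157.7    2. ]
```

```bash

python3 -m jog '[{"grip":1,"x":0,"y":0,"z":-3,"rx":0,"ry":0,"rz":0},{"grip":1,"x":0,"y":0,"z":-10,"rx":0,"ry":0,"rz":0},{"grip":1,"x":0,"y":0,"z":-20,"rx":0,"ry":0,"rz":0},{"grip":1,"x":0,"y":0,"z":-20,"rx":0,"ry":0,"rz":0},{"grip":1,"x":0,"y":0,"z":-12,"rx":0,"ry":0,"rz":0},{"grip":1,"x":0,"y":0,"z":-5,"rx":0,"ry":0,"rz":0}]'
python3 -m jog '[{"grip":1,"x":-10,"y":5.4,"z":0,"rx":0,"ry":0,"rz":0},{"grip":1,"x":-18,"y":9.8,"z":0,"rx":0,"ry":0,"rz":0},{"grip":1,"x":-25,"y":13.6,"z":0,"rx":0,"ry":0,"rz":0},{"grip":1,"x":-30,"y":16.3,"z":0,"rx":0,"ry":0,"rz":0},{"grip":1,"x":-32,"y":17.4,"z":0,"rx":0,"ry":0,"rz":0},{"grip":1,"x":-32,"y":17.4,"z":0,"rx":0,"ry":0,"rz":0},{"grip":1,"x":-32,"y":17.4,"z":0,"rx":0,"ry":0,"rz":0},{"grip":1,"x":-32,"y":17.4,"z":0,"rx":0,"ry":0,"rz":0}]'
python3 -m jog '[{"grip":1,"x":-30,"y":16.3,"z":0,"rx":0,"ry":0,"rz":0},{"grip":1,"x":-24,"y":13.1,"z":0,"rx":0,"ry":0,"rz":0},{"grip":1,"x":-16,"y":8.7,"z":0,"rx":0,"ry":0,"rz":0},{"grip":1,"x":-9,"y":4.9,"z":0,"rx":0,"ry":0,"rz":0},{"grip":1,"x":0,"y":0,"z":8,"rx":0,"ry":0,"rz":0},{"grip":1,"x":0,"y":0,"z":14,"rx":0,"ry":0,"rz":0},{"grip":1,"x":0,"y":0,"z":16,"rx":0,"ry":0,"rz":0},{"grip":1,"x":0,"y":0,"z":14,"rx":0,"ry":0,"rz":0}]'
python3 -m jog '[{"grip":1,"x":0,"y":0,"z":8,"rx":0,"ry":0,"rz":0},{"grip":1,"x":0,"y":0,"z":5,"rx":0,"ry":0,"rz":0},{"grip":1,"x":0,"y":0,"z":2,"rx":0,"ry":0,"rz":0},{"grip":1,"x":0,"y":0,"z":0,"rx":0,"ry":0,"rz":0},{"grip":1,"x":0,"y":0,"z":0,"rx":0,"ry":0,"rz":0}]'
python3 - <<'E'
from h import *
delta((.5274,.3219,.2592)); print(get_state()["qpos"])
w=read_camera("wrist"); save(w,"w7")
E
```

```text
time: 10.67
eef_pos: [0.5763, -0.0047, 0.3308]
tcp_rot: [-0.574, 0.819, -0.001, 0.001]
contact_force: [0.4, -0.3, -1.2]
opening: 0.312
time: 11.33
eef_pos: [0.5387, 0.235, 0.3264]
tcp_rot: [-0.574, 0.819, 0.001, -0.001]
contact_force: [1.3, -0.5, -2.5]
opening: 0.315
time: 12.0
eef_pos: [0.5265, 0.3203, 0.2734]
tcp_rot: [-0.573, 0.82, 0.0, -0.001]
contact_force: [-0.5, -0.8, -2.1]
opening: 0.313
time: 12.42
eef_pos: [0.5273, 0.3217, 0.2619]
tcp_rot: [-0.573, 0.819, -0.0, 0.001]
contact_force: [-0.0, 0.1, -1.9]
opening: 0.311
t 12.42 pos [0.5273 0.3217 0.2619] open 0.311 F [-0.   0.1 -1.9] tilt [ 1.2e-03  4.0e-04 -1.0e+00] yaw -110.02
tool delta mm [-0.3 -0.   2.7]
[ 3.83683425e-01  3.13734446e-01  1.82197952e+00 -2.47975014e-05
  1.00462720e+00  2.30387329e+00]
```

View pics/w7.png

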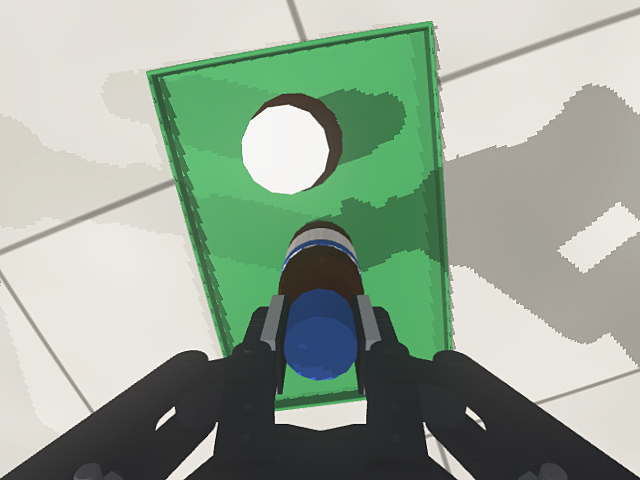

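```bash

python3 -m jog '[{"grip":1,"x":0,"y":0,"z":1.5,"rx":0,"ry":0,"rz":0},{"grip":1,"x":0,"y":0,"z":1.5,"rx":0,"ry":0,"rz":0},{"grip":1,"x":0,"y":0,"z":0.3,"rx":0,"ry":0,"rz":0},{"grip":1,"x":0,"y":0,"z":0,"rx":0,"ry":0,"rz":0}]'
python3 -m jog '[{"grip":0.3,"x":0,"y":0,"z":0,"rx":0,"ry":0,"rz":0},{"grip":0.3,"x":0,"y":0,"z":0,"rx":0,"ry":0,"rz":0},{"grip":0.3,"x":0,"y":0,"z":0,"rx":0,"ry":0,"rz":0},{"grip":0.3,"x":0,"y":0,"z":0,"rx":0,"ry":0,"rz":0},{"grip":0.3,"x":0,"y":0,"z":-10,"rx":0,"ry":0,"rz":0},{"grip":0.3,"x":0,"y":0,"z":-22,"rx":0,"ry":0,"rz":0},{"grip":0.3,"x":0,"y":0,"z":-22,"rx":0,"ry":0,"rz":0},{"grip":0.3,"x":0,"y":0,"z":-6,"rx":0,"ry":0,"rz":0}]'
python3 -m jog '[{"grip":0.3,"x":12,"y":-7.3,"z":0,"rx":0,"ry":0,"rz":0},{"grip":0.3,"x":20,"y":-12.2,"z":0,"rx":0,"ry":0,"rz":0},{"grip":0.3,"x":26,"y":-15.9,"z":0,"rx":0,"ry":0,"rz":0},{"grip":0.3,"x":29,"y":-17.7,"z":0,"rx":0,"ry":0,"rz":0},{"grip":0.3,"x":30,"y":-18.4,"z":0,"rx":0,"ry":0,"rz":0},{"grip":0.3,"x":30,"y":-18.4,"z":0,"rx":0,"ry":0,"rz":0},{"grip":0.3,"x":30,"y":-18.4,"z":0,"rx":0,"ry":0,"rz":0},{"grip":0.3,"x":30,"y":-18.4,"z":0,"rx":0,"ry":0,"rz":0}]'
python3 -m jog '[{"grip":0.3,"x":30,"y":-18.4,"z":0,"rx":0,"ry":0,"rz":0},{"grip":0.3,"x":30,"y":-18.4,"z":0,"rx":0,"ry":0,"rz":0},{"grip":0.3,"x":29,"y":-17.7,"z":0,"rx":0,"ry":0,"rz":0},{"grip":0.3,"x":24,"y":-14.7,"z":0,"rx":0,"ry":0,"rz":0},{"grip":0.3,"x":17,"y":-10.4,"z":0,"rx":0,"ry":0,"rz":0},{"grip":0.3,"x":9,"y":-5.5,"z":0,"rx":0,"ry":0,"rz":0},{"grip":0.3,"x":0,"y":0,"z":0,"rx":0,"ry":0,"rz":0},{"grip":0.3,"x":0,"y":0,"z":0,"rx":0,"ry":0,"rz":0}]'
python3 - <<'E'
from h import *
delta((.608,-.0754,.258))
w=read_camera("wrist"); save(w,"w8")
for X in [(.608,-.0754,.113),(.6092,-.0749,.113)]: print(proj(w,X))
c=read_camera("top"); save(c,"t8")
E
```

```text
time: 12.8
eef_pos: [0.5272, 0.322, 0.2592]
tcp_rot: [-0.574, 0.819, -0.0, 0.001]
contact_force: [-1.6, -0.2, 3.9]
opening: 0.317
time: 13.47
eef_pos: [0.5279, 0.3223, 0.3227]
tcp_rot: [-0.574, 0.819, -0.001, 0.003]
contact_force: [0.5, -0.4, 0.8]
opening: 0.697
time: 14.13
eef_pos: [0.5745, 0.0814, 0.3164]
tcp_rot: [-0.574, 0.819, 0.001, -0.001]
contact_force: [0.1, 0.0, -0.1]
opening: 0.702
time: 14.8
eef_pos: [0.607, -0.076, 0.3169]
tcp_rot: [-0.573, 0.819, 0.001, -0.001]
contact_force: [-0.3, 0.8, -0.2]
opening: 0.699
t 14.8 pos [ 0.607  -0.076   0.3169] open 0.699 F [-0.3  0.8 -0.2] tilt [-0.002  0.001 -1.   ] yaw -110.06
tool delta mm [-0.9 -0.8 58.9]
[319.94403127 281.93985256]
[318.21424081 280.22018956]
```

View pics/w8.png

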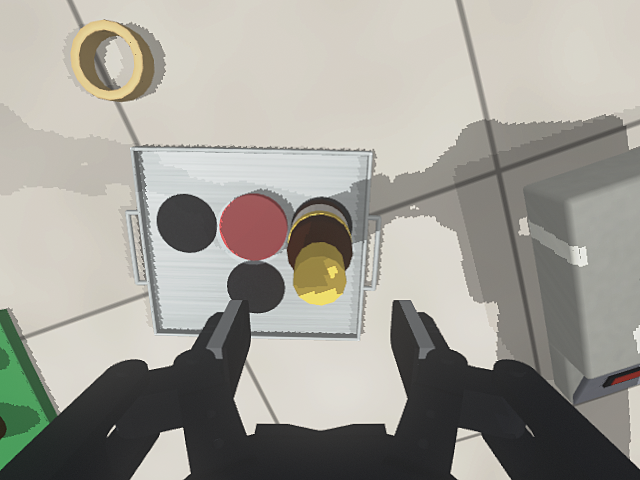

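View pics/t8.png

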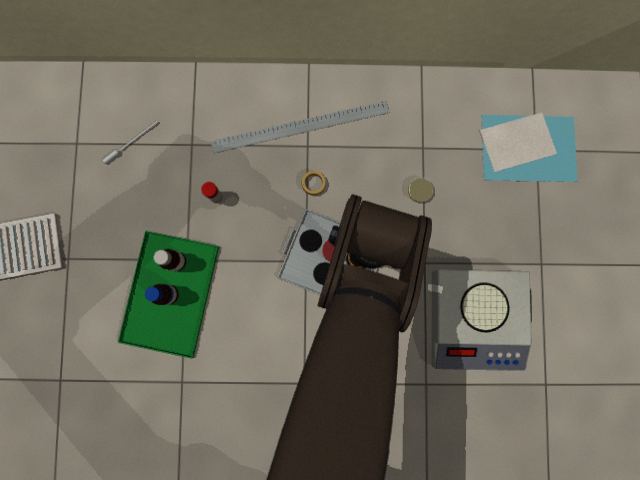

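White and blue both stand upright in the green tray, and the yellow cap is centred at about (320,275) in the wrist view. Picking yellow.

```bash

python3 -m jog '[{"grip":0.3,"x":-0.6,"y":-0.7,"z":10,"rx":0,"ry":0,"rz":0},{"grip":0.3,"x":0,"y":0,"z":18,"rx":0,"ry":0,"rz":0},{"grip":0.3,"x":0,"y":0,"z":15,"rx":0,"ry":0,"rz":0},{"grip":0.3,"x":0,"y":0,"z":9,"rx":0,"ry":0,"rz":0},{"grip":0.3,"x":0,"y":0,"z":4,"rx":0,"ry":0,"rz":0},{"grip":0.3,"x":0,"y":0,"z":2,"rx":0,"ry":0,"rz":0},{"grip":0.3,"x":0,"y":0,"z":0,"rx":0,"ry":0,"rz":0},{"grip":0.3,"x":0,"y":0,"z":0,"rx":0,"ry":0,"rz":0}]'
python3 -m jog '[{"grip":1,"x":0,"y":0,"z":0,"rx":0,"ry":0,"rz":0},{"grip":1,"x":0,"y":0,"z":0,"rx":0,"ry":0,"rz":0},{"grip":1,"x":0,"y":0,"z":0,"rx":0,"ry":0,"rz":0},{"grip":1,"x":0,"y":0,"z":0,"rx":0,"ry":0,"rz":0},{"grip":1,"x":0,"y":0,"z":0,"rx":0,"ry":0,"rz":0},{"grip":1,"x":0,"y":0,"z":0,"rx":0,"ry":0,"rz":0}]' 40
python3 - <<'E'
from h import *
delta((.4567,.3353,.257))
E
python3 -m jog '[{"grip":1,"x":0,"y":0,"z":-3,"rx":0,"ry":0,"rz":0},{"grip":1,"x":0,"y":0,"z":-10,"rx":0,"ry":0,"rz":0},{"grip":1,"x":0,"y":0,"z":-20,"rx":0,"ry":0,"rz":0},{"grip":1,"x":0,"y":0,"z":-20,"rx":0,"ry":0,"rz":0},{"grip":1,"x":0,"y":0,"z":-12,"rx":0,"ry":0,"rz":0},{"grip":1,"x":0,"y":0,"z":-5,"rx":0,"ry":0,"rz":0}]'
python3 - <<'E'
from h import *
delta((.4567,.3353,.257))
w=read_camera("wrist"); save(w,"w9")
r=(lambda h,s,v:((h<8)|(h>170))&(s>110))
for a,ce,bb in blobs(w,r,500): print(a,ce,bb,onz(w,*ce,.018),onz(w,bb[0]+bb[2]/2-.5,bb[1]+bb[3]/2-.5,.018))
E
```

```text
time: 15.57
eef_pos: [0.6088, -0.0754, 0.2607]
tcp_rot: [-0.574, 0.819, -0.001, 0.0]
contact_force: [0.5, -0.7, -0.0]
opening: 0.702
time: 16.07
eef_pos: [0.6088, -0.0757, 0.2609]
tcp_rot: [-0.574, 0.819, -0.001, 0.0]
contact_force: [0.2, -0.5, 3.7]
opening: 0.317
t 16.07 pos [ 0.6088 -0.0757  0.2609] open 0.317 F [ 0.2 -0.5  3.7] tilt [ 1.6e-03 -6.0e-04 -1.0e+00] yaw -110.0
tool delta mm [-334.2  283.5    3.4]
time: 16.57
eef_pos: [0.6088, -0.0755, 0.3325]
tcp_rot: [-0.574, 0.819, -0.001, 0.001]
contact_force: [0.0, 0.1, -1.6]
opening: 0.315
t 16.57 pos [ 0.6088 -0.0755  0.3325] open 0.315 F [ 0.   0.1 -1.6] tilt [ 0.0036 -0.001  -1.    ] yaw -109.99
tool delta mm [-334.   283.7   74.6]
2923 [257.8, 226.6] [226, 195, 64, 62] [ 0.62697064 -0.02817667  0.018     ] [ 0.62789152 -0.02830503  0.018     ]
```

View pics/w9.png

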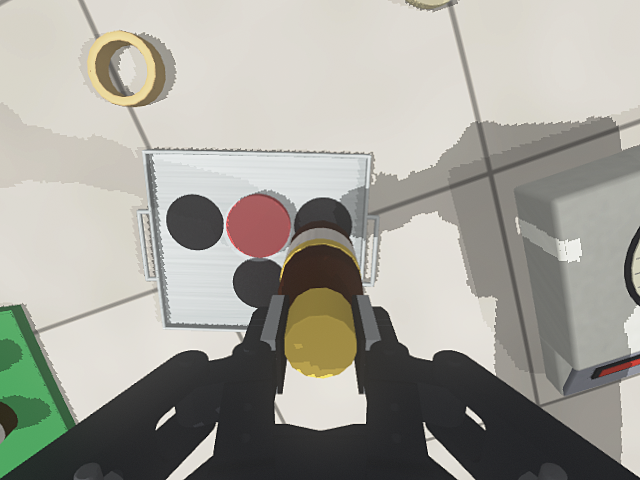

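```bash

python3 -m jog '[{"grip":1,"x":-8,"y":6.8,"z":0,"rx":0,"ry":0,"rz":0},{"grip":1,"x":-15,"y":12.7,"z":0,"rx":0,"ry":0,"rz":0},{"grip":1,"x":-20,"y":16.9,"z":0,"rx":0,"ry":0,"rz":0},{"grip":1,"x":-23,"y":19.5,"z":0,"rx":0,"ry":0,"rz":0},{"grip":1,"x":-25,"y":21.2,"z":0,"rx":0,"ry":0,"rz":0},{"grip":1,"x":-26,"y":22,"z":0,"rx":0,"ry":0,"rz":0},{"grip":1,"x":-26,"y":22,"z":0,"rx":0,"ry":0,"rz":0},{"grip":1,"x":-26,"y":22,"z":0,"rx":0,"ry":0,"rz":0}]'
python3 -m jog '[{"grip":1,"x":-26,"y":22,"z":0,"rx":0,"ry":0,"rz":0},{"grip":1,"x":-26,"y":22,"z":0,"rx":0,"ry":0,"rz":0},{"grip":1,"x":-25,"y":21.2,"z":0,"rx":0,"ry":0,"rz":0},{"grip":1,"x":-24,"y":20.3,"z":0,"rx":0,"ry":0,"rz":0},{"grip":1,"x":-22,"y":18.6,"z":0,"rx":0,"ry":0,"rz":0},{"grip":1,"x":-19,"y":16.1,"z":0,"rx":0,"ry":0,"rz":0},{"grip":1,"x":-14,"y":11.8,"z":0,"rx":0,"ry":0,"rz":0},{"grip":1,"x":-9,"y":7.6,"z":0,"rx":0,"ry":0,"rz":0}]'
python3 -m jog '[{"grip":1,"x":0,"y":0,"z":8,"rx":0,"ry":0,"rz":0},{"grip":1,"x":0,"y":0,"z":14,"rx":0,"ry":0,"rz":0},{"grip":1,"x":0,"y":0,"z":16,"rx":0,"ry":0,"rz":0},{"grip":1,"x":0,"y":0,"z":14,"rx":0,"ry":0,"rz":0},{"grip":1,"x":0,"y":0,"z":9,"rx":0,"ry":0,"rz":0},{"grip":1,"x":0,"y":0,"z":6,"rx":0,"ry":0,"rz":0},{"grip":1,"x":0,"y":0,"z":0,"rx":0,"ry":0,"rz":0},{"grip":1,"x":0,"y":0,"z":0,"rx":0,"ry":0,"rz":0}]'
python3 - <<'E'
from h import *
delta((.4567,.3353,.261)); print(get_state()["qpos"])
w=read_camera("wrist"); save(w,"w10")
E
```

```text
time: 17.28
eef_pos: [0.5299, 0.1341, 0.3279]
tcp_rot: [-0.574, 0.819, 0.001, -0.001]
contact_force: [0.1, 0.8, -1.1]
opening: 0.31
time: 17.95
eef_pos: [0.4549, 0.3369, 0.328]
tcp_rot: [-0.575, 0.818, 0.001, -0.002]
contact_force: [-0.3, 0.9, -1.9]
opening: 0.315
time: 18.62
eef_pos: [0.4573, 0.3347, 0.2628]
tcp_rot: [-0.573, 0.819, -0.0, 0.0]
contact_force: [-0.4, 0.5, -2.2]
opening: 0.313
t 18.62 pos [0.4573 0.3347 0.2628] open 0.313 F [-0.4  0.5 -2.2] tilt [ 2.e-04  0.e+00 -1.e+00] yaw -110.03
tool delta mm [-0.4  0.8  1.8]
[ 4.52803670e-01  2.10917081e-01  1.94799686e+00 -7.08395217e-05
  9.82538662e-01  2.37326433e+00]
```

View pics/w10.png

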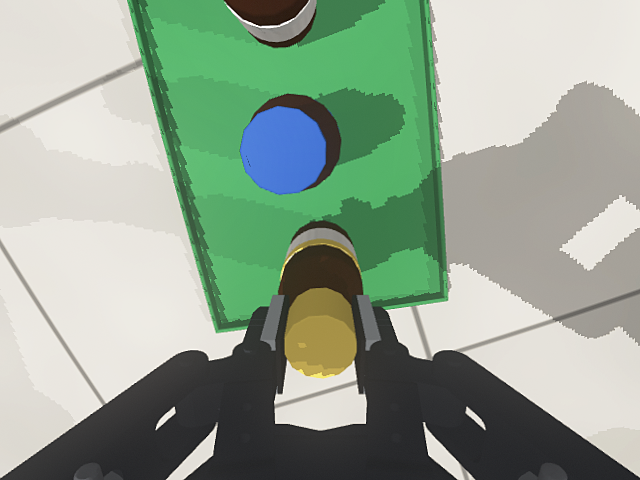

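```bash

python3 -m jog '[{"grip":1,"x":0,"y":0,"z":1.2,"rx":0,"ry":0,"rz":0},{"grip":1,"x":0,"y":0,"z":1,"rx":0,"ry":0,"rz":0},{"grip":1,"x":0,"y":0,"z":0.3,"rx":0,"ry":0,"rz":0},{"grip":1,"x":0,"y":0,"z":0,"rx":0,"ry":0,"rz":0}]'
python3 -m jog '[{"grip":0.3,"x":0,"y":0,"z":0,"rx":0,"ry":0,"rz":0},{"grip":0.3,"x":0,"y":0,"z":0,"rx":0,"ry":0,"rz":0},{"grip":0.3,"x":0,"y":0,"z":0,"rx":0,"ry":0,"rz":0},{"grip":0.3,"x":0,"y":0,"z":0,"rx":0,"ry":0,"rz":0},{"grip":0.3,"x":0,"y":0,"z":-10,"rx":0,"ry":0,"rz":0},{"grip":0.3,"x":0,"y":0,"z":-24,"rx":0,"ry":0,"rz":0},{"grip":0.3,"x":0,"y":0,"z":-24,"rx":0,"ry":0,"rz":0},{"grip":0.3,"x":0,"y":0,"z":-12,"rx":0,"ry":0,"rz":0}]'
python3 -m jog '[{"grip":0,"x":9,"y":-9,"z":0,"rx":0,"ry":0,"rz":0},{"grip":0,"x":14,"y":-14,"z":0,"rx":0,"ry":0,"rz":0},{"grip":0,"x":18,"y":-18,"z":0,"rx":0,"ry":0,"rz":0},{"grip":0,"x":20,"y":-20,"z":0,"rx":0,"ry":0,"rz":0},{"grip":0,"x":21,"y":-21,"z":0,"rx":0,"ry":0,"rz":0},{"grip":0,"x":21,"y":-21,"z":0,"rx":0,"ry":0,"rz":0},{"grip":0,"x":21,"y":-21,"z":0,"rx":0,"ry":0,"rz":0},{"grip":0,"x":21,"y":-21,"z":0,"rx":0,"ry":0,"rz":0}]'
python3 -m jog '[{"grip":0,"x":21,"y":-21,"z":0,"rx":0,"ry":0,"rz":0},{"grip":0,"x":21,"y":-21,"z":0,"rx":0,"ry":0,"rz":0},{"grip":0,"x":21,"y":-21,"z":0,"rx":0,"ry":0,"rz":0},{"grip":0,"x":20,"y":-20,"z":0,"rx":0,"ry":0,"rz":0},{"grip":0,"x":18,"y":-18,"z":0,"rx":0,"ry":0,"rz":0},{"grip":0,"x":16,"y":-16,"z":0,"rx":0,"ry":0,"rz":0},{"grip":0,"x":13,"y":-13,"z":0,"rx":0,"ry":0,"rz":0},{"grip":0,"x":8,"y":-8,"z":0,"rx":0,"ry":0,"rz":0}]'
python3 -m jog '[{"grip":0,"x":0,"y":0,"z":10,"rx":0,"ry":0,"rz":0},{"grip":0,"x":0,"y":0,"z":20,"rx":0,"ry":0,"rz":0},{"grip":0,"x":0,"y":0,"z":20,"rx":0,"ry":0,"rz":0},{"grip":0,"x":0,"y":0,"z":15,"rx":0,"ry":0,"rz":0},{"grip":0,"x":0,"y":0,"z":10,"rx":0,"ry":0,"rz":0},{"grip":0,"x":0,"y":0,"z":5,"rx":0,"ry":0,"rz":0},{"grip":0,"x":0,"y":0,"z":0,"rx":0,"ry":0,"rz":0},{"grip":0,"x":0,"y":0,"z":0,"rx":0,"ry":0,"rz":0}]'
python3 - <<'E'
from h import *
w=read_camera("wrist"); save(w,"w11")
delta((.625,-.0275,.18))
r=(lambda h,s,v:((h<8)|(h>170))&(s>110))
for a,ce,bb in blobs(w,r,500): print(a,ce,bb,onz(w,*ce,.018),onz(w,bb[0]+bb[2]/2-.5,bb[1]+bb[3]/2-.5,.018))
c=read_camera("top"); save(c,"t11")
E
```

```text
time: 19.0
eef_pos: [0.4571, 0.3351, 0.2609]
tcp_rot: [-0.574, 0.819, -0.0, 0.0]
contact_force: [-0.3, -0.6, 1.1]
opening: 0.313
time: 19.67
eef_pos: [0.4576, 0.3355, 0.3343]
tcp_rot: [-0.574, 0.819, -0.0, 0.003]
contact_force: [0.6, -0.9, -0.1]
opening: 0.702
time: 20.33
eef_pos: [0.5437, 0.147, 0.3291]
tcp_rot: [-0.574, 0.819, 0.0, -0.001]
contact_force: [0.4, 0.4, 0.4]
opening: 1.005
time: 21.0
eef_pos: [0.6264, -0.0301, 0.3293]
tcp_rot: [-0.573, 0.82, 0.0, -0.001]
contact_force: [-0.2, 0.1, 0.6]
opening: 0.999
time: 21.67
eef_pos: [0.6262, -0.0272, 0.2507]
tcp_rot: [-0.574, 0.819, -0.0, 0.0]
contact_force: [0.5, 0.0, -0.7]
opening: 1.002
t 21.72 pos [ 0.6265 -0.0274  0.2514] open 0.999 F [ 0.2 -0.  -0.7] tilt [ 1.7e-03 -3.0e-04 -1.0e+00] yaw -109.97
tool delta mm [ 0.6  1.5 71.4]
5635 [320.3, 258.5] [278, 217, 86, 84] [ 0.62947246 -0.02764362  0.018     ] [ 0.6294327  -0.02775319  0.018     ]
```

View pics/w11.png

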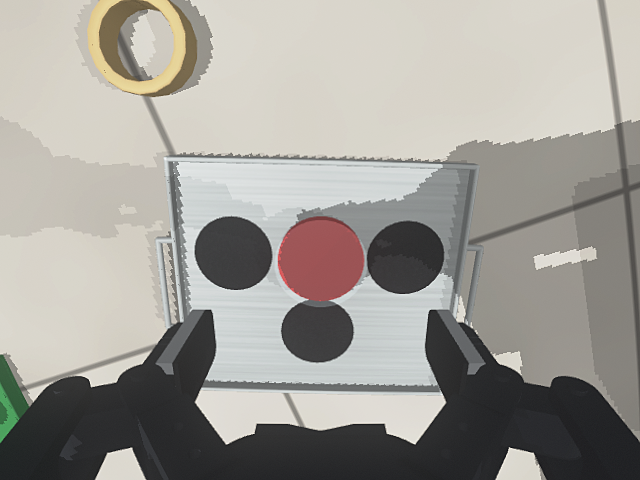

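View pics/t11.png

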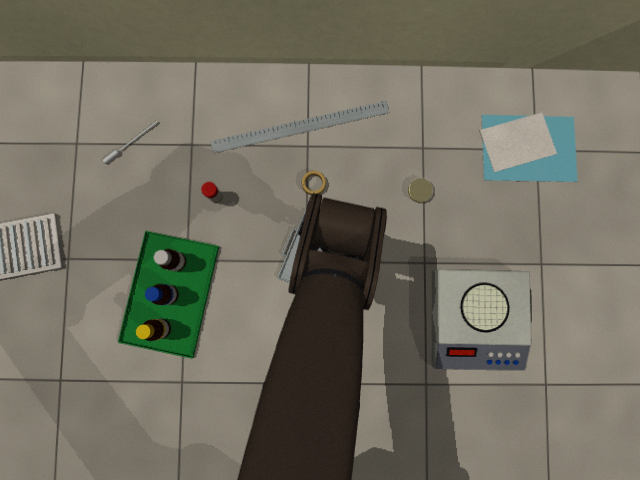

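All three bottles stand in the green tray at about (166,259), (160,294) and (152,330) in the top view. The dish is centred at (320,258) between the open jaws in the wrist view. Descending to grip it.

```bash

python3 -m jog '[{"grip":0,"x":0,"y":0,"z":14,"rx":0,"ry":0,"rz":0},{"grip":0,"x":0,"y":0,"z":20,"rx":0,"ry":0,"rz":0},{"grip":0,"x":0,"y":0,"z":17,"rx":0,"ry":0,"rz":0},{"grip":0,"x":0,"y":0,"z":10,"rx":0,"ry":0,"rz":0},{"grip":0,"x":0,"y":0,"z":6,"rx":0,"ry":0,"rz":0},{"grip":0,"x":0,"y":0,"z":4,"rx":0,"ry":0,"rz":0},{"grip":0,"x":0,"y":0,"z":2,"rx":0,"ry":0,"rz":0},{"grip":0,"x":0,"y":0,"z":0,"rx":0,"ry":0,"rz":0}]'
python3 -m jog '[{"grip":0.15,"x":0,"y":0,"z":0,"rx":0,"ry":0,"rz":0},{"grip":0.15,"x":0,"y":0,"z":0,"rx":0,"ry":0,"rz":0},{"grip":0.15,"x":0,"y":0,"z":0,"rx":0,"ry":0,"rz":0}]' 30
python3 - <<'E'
from h import *
w=read_camera("wrist"); save(w,"w12")
s=read_camera("scene"); save(s,"s12")
delta((.6265,-.0275,.177))
E
```

```text
time: 22.43
eef_pos: [0.6264, -0.0277, 0.1777]
tcp_rot: [-0.574, 0.819, -0.0, 0.0]
contact_force: [-0.2, 0.1, 0.2]
opening: 0.999
time: 22.68
eef_pos: [0.6265, -0.0277, 0.1783]
tcp_rot: [-0.574, 0.819, -0.001, 0.001]
contact_force: [0.8, -0.2, -0.0]
opening: 0.848
t 22.78 pos [ 0.6263 -0.0277  0.178 ] open 0.85 F [ 0.1 -0.7 -0.3] tilt [ 1.e-03 -2.e-04 -1.e+00] yaw -109.99
tool delta mm [-0.2 -0.1  1. ]
```

View pics/w12.png

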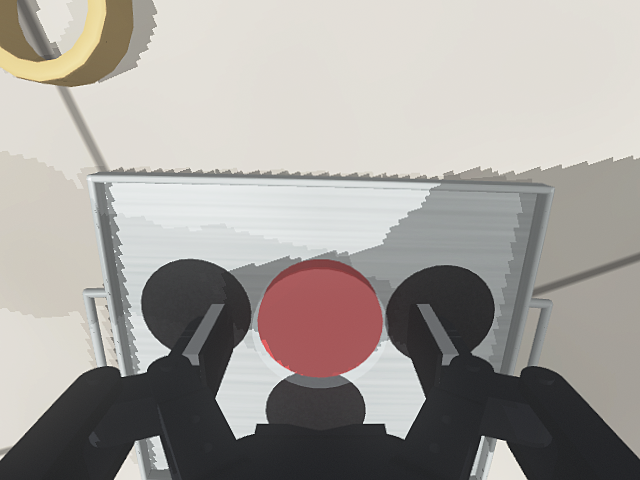

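```bash

python3 -m jog '[{"grip":0.15,"x":0,"y":-1.5,"z":1,"rx":0,"ry":0,"rz":0},{"grip":0.3,"x":0,"y":0,"z":0,"rx":0,"ry":0,"rz":0},{"grip":0.6,"x":0,"y":0,"z":0,"rx":0,"ry":0,"rz":0},{"grip":0.6,"x":0,"y":0,"z":0,"rx":0,"ry":0,"rz":0},{"grip":0.6,"x":0,"y":0,"z":0,"rx":0,"ry":0,"rz":0},{"grip":0.6,"x":0,"y":0,"z":0,"rx":0,"ry":0,"rz":0}]' 30
python3 - <<'E'
from h import *
w=read_camera("wrist"); save(w,"w13")
delta((.6265,-.0275,.177))
E
```

```text
time: 23.28
eef_pos: [0.6278, -0.0282, 0.1768]
tcp_rot: [-0.574, 0.819, -0.0, 0.0]
contact_force: [0.3, -0.6, 1.6]
opening: 0.628
t 23.33 pos [ 0.6278 -0.0282  0.1768] open 0.629 F [ 0.2 -0.8  2.1] tilt [ 1.e-03 -3.e-04 -1.e+00] yaw -109.99
tool delta mm [-0.2  1.5 -0.2]
```

View pics/w13.png

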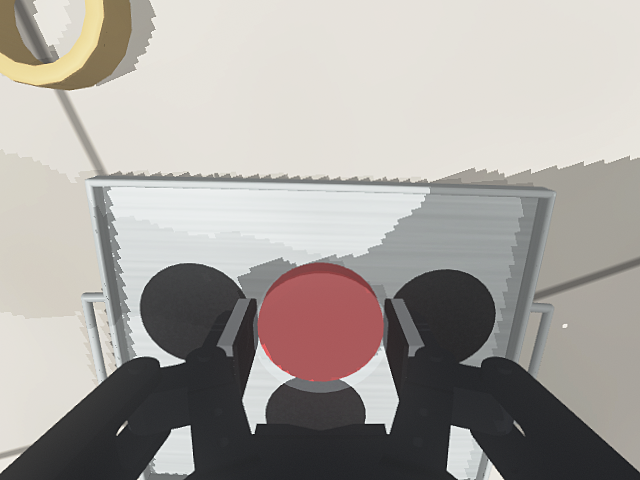

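```bash

python3 -m jog '[{"grip":1,"x":0,"y":0,"z":-2,"rx":0,"ry":0,"rz":0},{"grip":1,"x":0,"y":0,"z":-6,"rx":0,"ry":0,"rz":0},{"grip":1,"x":0,"y":0,"z":-12,"rx":0,"ry":0,"rz":0},{"grip":1,"x":0,"y":0,"z":-18,"rx":0,"ry":0,"rz":0},{"grip":1,"x":0,"y":0,"z":-20,"rx":0,"ry":0,"rz":0},{"grip":1,"x":0,"y":0,"z":-20,"rx":0,"ry":0,"rz":0},{"grip":1,"x":0,"y":0,"z":-14,"rx":0,"ry":0,"rz":0},{"grip":1,"x":0,"y":0,"z":-8,"rx":0,"ry":0,"rz":0}]'
python3 - <<'E'
from h import *
w=read_camera("wrist"); save(w,"w14")
delta((.5058,-.328,.277))
r=(lambda h,s,v:((h<8)|(h>170))&(s>110))
for a,ce,bb in blobs(w,r,500): print(a,ce,bb)
E
```

```text
time: 24.0
eef_pos: [0.6281, -0.0282, 0.2798]
tcp_rot: [-0.574, 0.819, -0.002, 0.002]
contact_force: [0.4, 0.2, -0.3]
opening: 0.625
t 24.05 pos [ 0.6284 -0.0282  0.2805] open 0.626 F [0.4 0.4 0.2] tilt [ 0.0055 -0.0011 -1.    ] yaw -109.99
tool delta mm [323.6  12.8   3.2]
11610 [320.0, 322.0] [258, 263, 125, 118]
```

View pics/w14.png

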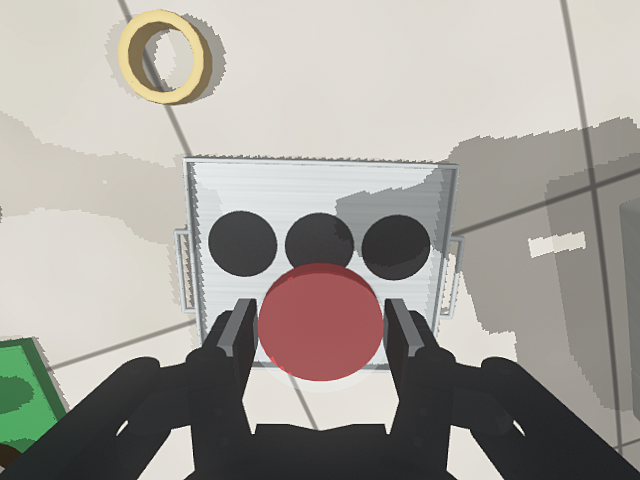

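The dish is held level at (320,322) in the wrist view. Carrying it to the counter.

```bash

python3 -m jog '[{"grip":1,"x":8,"y":0.7,"z":0,"rx":0,"ry":0,"rz":0},{"grip":1,"x":14,"y":0.7,"z":0,"rx":0,"ry":0,"rz":0},{"grip":1,"x":19,"y":0.8,"z":0,"rx":0,"ry":0,"rz":0},{"grip":1,"x":22,"y":0.8,"z":0,"rx":0,"ry":0,"rz":0},{"grip":1,"x":23,"y":0.8,"z":0,"rx":0,"ry":0,"rz":0},{"grip":1,"x":24,"y":0.8,"z":0,"rx":0,"ry":0,"rz":0},{"grip":1,"x":24,"y":0.8,"z":0,"rx":0,"ry":0,"rz":0},{"grip":1,"x":25,"y":0.8,"z":0,"rx":0,"ry":0,"rz":0}]'
python3 -m jog '[{"grip":1,"x":25,"y":0.8,"z":0,"rx":0,"ry":0,"rz":0},{"grip":1,"x":25,"y":0.8,"z":0,"rx":0,"ry":0,"rz":0},{"grip":1,"x":25,"y":0.8,"z":0,"rx":0,"ry":0,"rz":0},{"grip":1,"x":24,"y":0.8,"z":0,"rx":0,"ry":0,"rz":0},{"grip":1,"x":22,"y":0.8,"z":0,"rx":0,"ry":0,"rz":0},{"grip":1,"x":19,"y":0.8,"z":0,"rx":0,"ry":0,"rz":0},{"grip":1,"x":15,"y":0.8,"z":0,"rx":0,"ry":0,"rz":0},{"grip":1,"x":9,"y":0.8,"z":0,"rx":0,"ry":0,"rz":0}]'
python3 -m jog '[{"grip":1,"x":0,"y":0,"z":4,"rx":0,"ry":0,"rz":0},{"grip":1,"x":0,"y":0,"z":8,"rx":0,"ry":0,"rz":0},{"grip":1,"x":0,"y":0,"z":6,"rx":0,"ry":0,"rz":0},{"grip":1,"x":0,"y":0,"z":2,"rx":0,"ry":0,"rz":0},{"grip":1,"x":0,"y":0,"z":0,"rx":0,"ry":0,"rz":0},{"grip":1,"x":0,"y":0,"z":0,"rx":0,"ry":0,"rz":0}]'
python3 - <<'E'
from h import *
w=read_camera("wrist"); save(w,"w15")
c=read_camera("top"); save(c,"t15")
s=read_camera("scene"); save(s,"s15")
delta((.5058,-.328,.239))
print(proj(w,(.5058,-.328,.062)))
r=(lambda h,s,v:((h<8)|(h>170))&(s>110))
for a,ce,bb in blobs(w,r,500): print(a,ce,bb)
E
```

```text
time: 24.72
eef_pos: [0.5656, -0.1771, 0.2744]
tcp_rot: [-0.573, 0.819, 0.002, -0.001]
contact_force: [0.4, -0.3, -0.2]
opening: 0.627
time: 25.38
eef_pos: [0.5036, -0.3292, 0.2749]
tcp_rot: [-0.573, 0.82, 0.001, -0.0]
contact_force: [0.8, -0.2, 0.5]
opening: 0.626
time: 25.88
eef_pos: [0.5056, -0.3266, 0.2559]
tcp_rot: [-0.574, 0.819, 0.0, -0.0]
contact_force: [0.7, 0.7, 0.3]
opening: 0.628
t 26.03 pos [ 0.5056 -0.3271  0.2569] open 0.628 F [ 0.3  0.5 -0.4] tilt [ 6.e-04 -5.e-04 -1.e+00] yaw -109.96
tool delta mm [ 0.8 -0.5 17.9]
[324.4290921  290.78659164]
11582 [320.1, 322.1] [258, 263, 125, 118]
```

View pics/w15.png

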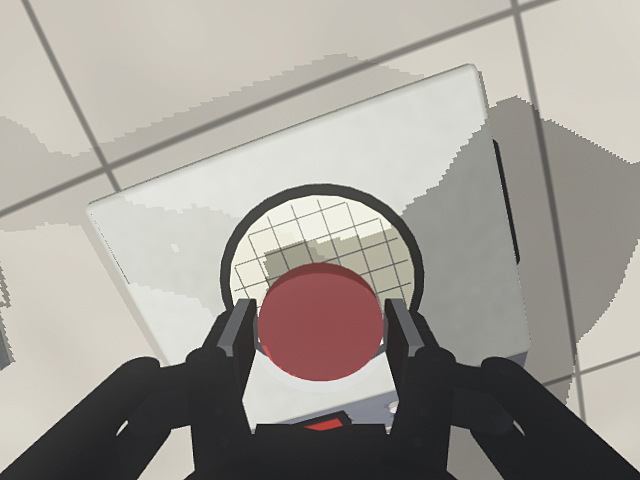

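View pics/s15.png

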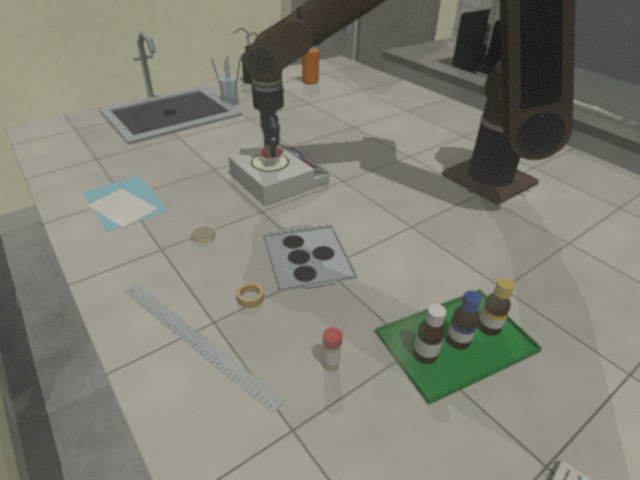

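The dish sits above the disc at (320,322), with the black ring spanning columns 220–424. I'll fit the ring for the remaining offset.

```bash
python3 - <<'E'
from h import *
w=read_camera("wrist"); fr=np.ascontiguousarray(w["frame"]); g=cv2.cvtColor(fr,cv2.COLOR_RGB2GRAY)
# outer ring boundary: cast from pixel (321,270) outward along directions in upper half, take outermost dark pixel
pts=[]
for a in np.radians(np.arange(183,358,3)):
    last=None
    for r in np.arange(70,115,.25):
        u,v=321+r*np.cos(a),280+r*np.sin(a)
        val=cv2.getRectSubPix(g,(1,1),(float(u),float(v)))[0,0]
        if val<95: last=(u,v)
    if last: pts.append(last)
P=np.array([onz(w,*p,.062)[:2] for p in pts])
# circle LSQ in plane
A=np.c_[2*P,np.ones(len(P))]
for it in range(3):
    s=np.linalg.lstsq(A,(P**2).sum(1),rcond=None)[0]; c0=s[:2]; r0=np.sqrt(s[2]+c0@c0); res=np.hypot(*(P-c0).T)-r0
    k=abs(res)<.0015; P=P[k];A=A[k]
print("disc",c0,r0,len(P),res.std())
z=get_state()["eef_pos"][2]; 
h=z-.1768+.018
hsv=cv2.cvtColor(fr,cv2.COLOR_RGB2HSV)
d=onz(w,320.1,322.1,h); e1=onz(w,258,322,h);e2=onz(w,383,322,h)
print("dish",d,np.linalg.norm(e1-e2)); 
R=Rn.from_quat(get_state()["tcp_rot"]).as_matrix()
print("corr tool mm",R.T@np.r_[c0-d[:2],0]*1000)
delta((.5058,-.328,.239))
E
```

```text
disc [ 0.50870627 -0.32767027] 0.049173692029570296 59 9.959018435832043e-05
dish [ 0.50981849 -0.32789882  0.09807877] 0.04906659312161506
corr tool mm [ 1.65013987e-01  1.12340784e+00 -8.18340071e-04]
t 26.08 pos [ 0.5056 -0.3272  0.2569] open 0.628 F [-0.4  0.4 -0.1] tilt [ 6.e-04 -5.e-04 -1.e+00] yaw -109.97
tool delta mm [ 0.6 -0.5 17.9]
```

```bash

python3 -m jog '[{"grip":1,"x":0.4,"y":0.3,"z":5,"rx":0,"ry":0,"rz":0},{"grip":1,"x":0,"y":0,"z":6,"rx":0,"ry":0,"rz":0},{"grip":1,"x":0,"y":0,"z":4,"rx":0,"ry":0,"rz":0},{"grip":1,"x":0,"y":0,"z":2.5,"rx":0,"ry":0,"rz":0},{"grip":1,"x":0,"y":0,"z":1,"rx":0,"ry":0,"rz":0},{"grip":1,"x":0,"y":0,"z":0,"rx":0,"ry":0,"rz":0},{"grip":1,"x":0,"y":0,"z":0,"rx":0,"ry":0,"rz":0}]'
python3 -m jog '[{"grip":1,"x":0,"y":0,"z":1,"rx":0,"ry":0,"rz":0},{"grip":1,"x":0,"y":0,"z":0,"rx":0,"ry":0,"rz":0}]'
python3 -m jog '[{"grip":1,"x":0,"y":0,"z":0.7,"rx":0,"ry":0,"rz":0},{"grip":1,"x":0,"y":0,"z":0,"rx":0,"ry":0,"rz":0}]'
```

```text
time: 26.67
eef_pos: [0.5049, -0.3277, 0.2379]
tcp_rot: [-0.574, 0.819, 0.0, 0.0]
contact_force: [-0.1, 0.2, -1.0]
opening: 0.626
time: 26.83
eef_pos: [0.5049, -0.3277, 0.237]
tcp_rot: [-0.574, 0.819, -0.0, 0.0]
contact_force: [0.8, -0.1, 0.1]
opening: 0.625
time: 27.0
eef_pos: [0.5048, -0.3277, 0.2363]
tcp_rot: [-0.574, 0.819, -0.0, -0.0]
contact_force: [-0.0, 0.7, -0.9]
opening: 0.629
```

```bash

python3 -m jog '[{"grip":1,"x":0,"y":0,"z":0.6,"rx":0,"ry":0,"rz":0},{"grip":1,"x":0,"y":0,"z":0,"rx":0,"ry":0,"rz":0}]'
python3 -m jog '[{"grip":1,"x":0,"y":0,"z":0.6,"rx":0,"ry":0,"rz":0},{"grip":1,"x":0,"y":0,"z":0,"rx":0,"ry":0,"rz":0}]'
```

```text
time: 27.17
eef_pos: [0.5049, -0.3277, 0.2358]
tcp_rot: [-0.574, 0.819, -0.0, 0.0]
contact_force: [0.8, -0.0, -0.5]
opening: 0.623
time: 27.33
eef_pos: [0.505, -0.3277, 0.2358]
tcp_rot: [-0.574, 0.819, 0.0, -0.0]
contact_force: [-2.1, 2.1, 3.7]
opening: 0.63
```

Contact confirmed at 3.7 N upward. Releasing.

```bash

python3 -m jog '[{"grip":0.3,"x":0,"y":0,"z":0,"rx":0,"ry":0,"rz":0},{"grip":0.2,"x":0,"y":0,"z":0,"rx":0,"ry":0,"rz":0},{"grip":0,"x":0,"y":0,"z":0,"rx":0,"ry":0,"rz":0},{"grip":0,"x":0,"y":0,"z":0,"rx":0,"ry":0,"rz":0},{"grip":0,"x":0,"y":0,"z":-5,"rx":0,"ry":0,"rz":0},{"grip":0,"x":0,"y":0,"z":-15,"rx":0,"ry":0,"rz":0},{"grip":0,"x":0,"y":0,"z":-25,"rx":0,"ry":0,"rz":0},{"grip":0,"x":0,"y":0,"z":-25,"rx":0,"ry":0,"rz":0}]'
python3 -m jog '[{"grip":0,"x":0,"y":0,"z":-20,"rx":0,"ry":0,"rz":0},{"grip":0.3,"x":0,"y":0,"z":-5,"rx":0,"ry":0,"rz":0},{"grip":0.3,"x":0,"y":0,"z":0,"rx":0,"ry":0,"rz":0},{"grip":0.3,"x":0,"y":0,"z":0,"rx":0,"ry":0,"rz":0}]'
python3 - <<'E'
from h import *
w=read_camera("wrist"); save(w,"w16")
r=(lambda h,s,v:((h<8)|(h>170))&(s>110))
for a,ce,bb in blobs(w,r,500): print(a,ce,bb,onz(w,*ce,.075))
fr=np.ascontiguousarray(w["frame"])
g=cv2.cvtColor(fr,cv2.COLOR_RGB2GRAY)
m=(g<70).astype(np.uint8); m[300:]=0
for x in cv2.findContours(m,0,1)[0]:
    if len(x)>80: e=cv2.fitEllipse(x); print("ring",e,onz(w,*e[0],.062))
delta((.4571,.3351,.3309))
E
```

```text
time: 28.0
eef_pos: [0.5045, -0.3274, 0.3049]
tcp_rot: [-0.574, 0.819, 0.001, -0.0]
contact_force: [0.3, -1.2, -0.1]
opening: 0.995
time: 28.33
eef_pos: [0.5046, -0.3274, 0.3293]
tcp_rot: [-0.574, 0.819, 0.0, -0.0]
contact_force: [0.6, 0.4, -0.8]
opening: 0.699
2983 [327.0, 247.9] [282, 211, 78, 77] [ 0.5053676 -0.3314855  0.075    ]
563 [303.8, 357.9] [272, 346, 64, 25] [ 0.43300671 -0.2881089   0.075     ]
ring ((13.378768920898438, 213.78256225585938), (32.64323425292969, 56.857017517089844), 172.4955596923828) [ 0.59750589 -0.13675786  0.062     ]
ring ((319.49920654296875, 235.25892639160156), (133.9424591064453, 140.96942138671875), 90.22625732421875) [ 0.5112432  -0.32849077  0.062     ]
ring ((452.69915771484375, 177.3690948486328), (4.022890567779541, 133.6995086669922), 166.51138305664062) [ 0.51855293 -0.42219985  0.062     ]
t 28.38 pos [ 0.5044 -0.3273  0.3283] open 0.699 F [-1.   0.4 -0.4] tilt [-0.002   0.0019 -1.    ] yaw -110.0
tool delta mm [-606.3  271.    -1.3]
```

View pics/w16.png

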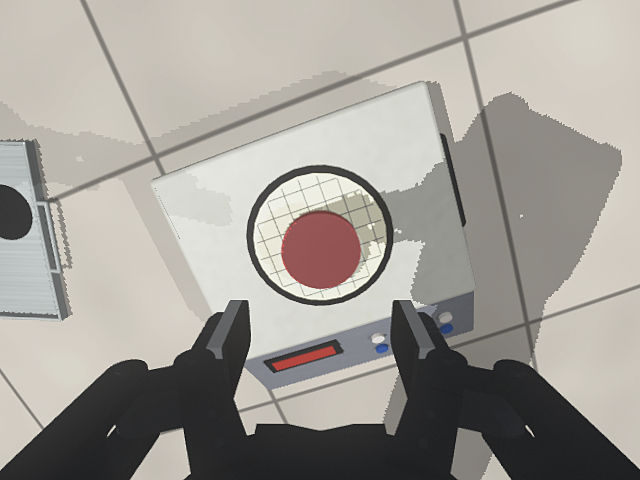

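```bash
python3 - <<'E'
from h import *
w=read_camera("wrist")
fr=np.ascontiguousarray(w["frame"]);hsv=cv2.cvtColor(fr,cv2.COLOR_RGB2HSV)
m=(((hsv[:,:,0]<8)|(hsv[:,:,0]>170))&(hsv[:,:,1]>110)).astype(np.uint8); m[:200]=0;m[300:]=0;m[:,:270]=0;m[:,370:]=0
m=cv2.morphologyEx(m,cv2.MORPH_CLOSE,np.ones((7,7),np.uint8))
x=max(cv2.findContours(m,0,1)[0],key=cv2.contourArea); e=cv2.fitEllipse(cv2.convexHull(x)); print(e)
for z in(.070,.074,.077): print(z,onz(w,*e[0],z))
g=cv2.cvtColor(fr,cv2.COLOR_RGB2GRAY); P=[]
for a in np.radians(np.arange(0,360,4)):
    last=None
    for r in np.arange(55,85,.25):
        u,v=319.5+r*np.cos(a),235.3+r*np.sin(a)
        if cv2.getRectSubPix(g,(1,1),(float(u),float(v)))[0,0]<80: last=(u,v)
    if last: P.append(onz(w,*last,.062)[:2])
P=np.array(P)
for i in range(5):
    s=np.linalg.lstsq(np.c_[2*P,np.ones(len(P))],(P**2).sum(1),rcond=None)[0];c0=s[:2];r0=np.sqrt(s[2]+c0@c0);res=np.hypot(*(P-c0).T)-r0;P=P[abs(res)<max(.001,1.5*res.std())]
print("disc",c0,r0,len(P))
c=read_camera("top");save(c,"t16")
im=c["frame"][:,:,::-1];cv2.imwrite("pics/t16c.png",cv2.resize(im[260:375,425:540],None,fx=5,fy=5,interpolation=cv2.INTER_CUBIC))
E
```

```text
((320.8721008300781, 249.1158905029297), (77.538330078125, 78.91120147705078), 83.64441680908203)
0.07 [ 0.50407549 -0.32655341  0.07      ]
0.074 [ 0.50538147 -0.32702534  0.074     ]
0.077 [ 0.50636095 -0.3273793   0.077     ]
disc [ 0.50862414 -0.32762935] 0.04890697648136348 90
```

View pics/t16c.png

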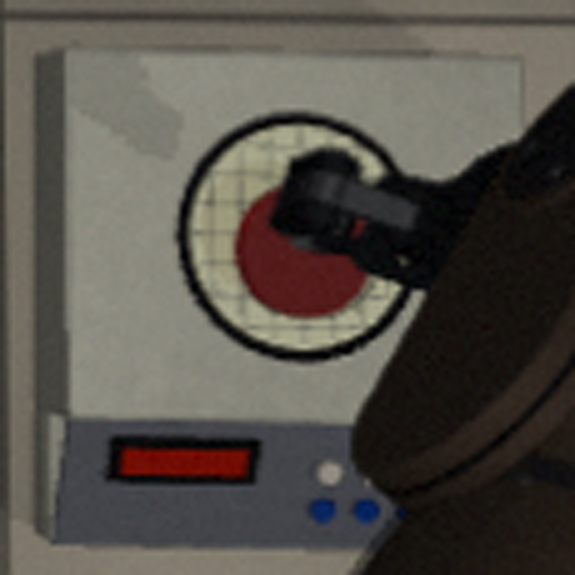

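The wrist and top views both suggest the dish lies a few millimetres towards the robot from the disc centre. I'll move the arm aside to get a clean top view.

```bash

python3 -m jog '[{"grip":0,"x":-15,"y":0,"z":0,"rx":0,"ry":0,"rz":0},{"grip":0,"x":-30,"y":0,"z":0,"rx":0,"ry":0,"rz":0},{"grip":0,"x":-30,"y":0,"z":0,"rx":0,"ry":0,"rz":0},{"grip":0,"x":-30,"y":0,"z":0,"rx":0,"ry":0,"rz":0},{"grip":0,"x":-30,"y":0,"z":0,"rx":0,"ry":0,"rz":0},{"grip":0,"x":-15,"y":0,"z":0,"rx":0,"ry":0,"rz":0},{"grip":0,"x":0,"y":0,"z":0,"rx":0,"ry":0,"rz":0}]'
python3 - <<'E'
from h import *
c=read_camera("top")
im=c["frame"][:,:,::-1];cv2.imwrite("pics/t17c.png",cv2.resize(im[260:375,425:540],None,fx=5,fy=5,interpolation=cv2.INTER_CUBIC))
fr=np.ascontiguousarray(c["frame"]);hsv=cv2.cvtColor(fr,cv2.COLOR_RGB2HSV)
m=(((hsv[:,:,0]<8)|(hsv[:,:,0]>170))&(hsv[:,:,1]>110)&(hsv[:,:,2]>50)).astype(np.uint8);q=np.zeros_like(m);q[280:335,460:510]=1
x=max(cv2.findContours(m*q,0,1)[0],key=cv2.contourArea);e=cv2.fitEllipse(x);print(e)
for z in (.07,.074,.077):print(onz(c,*e[0],z))
E
```

```text
time: 29.07
eef_pos: [0.5567, -0.1829, 0.3289]
tcp_rot: [-0.575, 0.818, 0.001, -0.0]
contact_force: [0.1, -0.4, 0.3]
opening: 1.0
((473.0, 310.5), (2.4083189964294434, 4.013864994049072), 0.0)
[ 0.4991547  -0.30203044  0.07      ]
[ 0.49923361 -0.30072121  0.074     ]
[ 0.49929279 -0.29973929  0.077     ]
```

View pics/t17c.png

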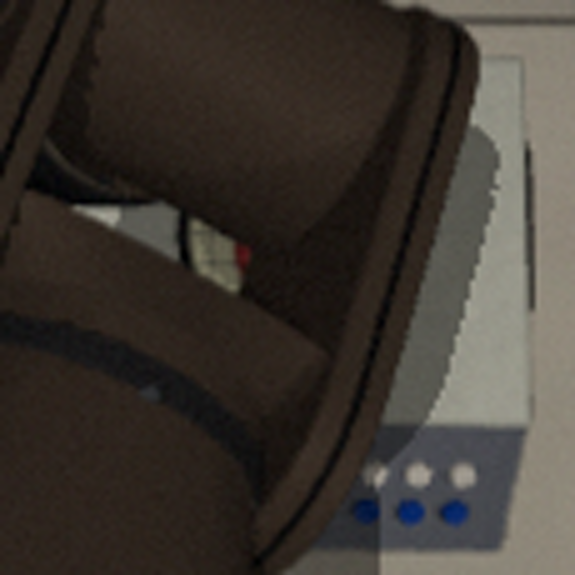

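The arm covers the counter, so I'll move further aside.

```bash

python3 -m jog '[{"grip":0,"x":-20,"y":0,"z":0,"rx":0,"ry":0,"rz":0},{"grip":0,"x":-35,"y":0,"z":0,"rx":0,"ry":0,"rz":0},{"grip":0,"x":-35,"y":0,"z":0,"rx":0,"ry":0,"rz":0},{"grip":0,"x":-30,"y":0,"z":0,"rx":0,"ry":0,"rz":0},{"grip":0,"x":-15,"y":0,"z":0,"rx":0,"ry":0,"rz":0}]'
python3 - <<'E'
from h import *
c=read_camera("top")
im=c["frame"][:,:,::-1];cv2.imwrite("pics/t18c.png",cv2.resize(im[260:375,425:540],None,fx=5,fy=5,interpolation=cv2.INTER_CUBIC))
fr=np.ascontiguousarray(c["frame"]);hsv=cv2.cvtColor(fr,cv2.COLOR_RGB2HSV)
m=(((hsv[:,:,0]<8)|(hsv[:,:,0]>170))&(hsv[:,:,1]>110)&(hsv[:,:,2]>50)).astype(np.uint8);q=np.zeros_like(m);q[280:335,460:510]=1
x=max(cv2.findContours(m*q,0,1)[0],key=cv2.contourArea);e=cv2.fitEllipse(x);print(e)
for z in (.07,.074,.077):print(onz(c,*e[0],z))
delta((.5076,-.3277,.3283))
E
```

```text
time: 29.53
eef_pos: [0.6027, -0.0579, 0.3295]
tcp_rot: [-0.574, 0.819, 0.001, 0.0]
contact_force: [0.8, -0.4, -0.5]
opening: 1.001
((485.10931396484375, 309.68951416015625), (25.149097442626953, 26.638044357299805), 115.7305908203125)
[ 0.50092917 -0.32645104  0.07      ]
[ 0.50100073 -0.32504067  0.074     ]
[ 0.5010544  -0.32398288  0.077     ]
t 29.58 pos [ 0.603  -0.0567  0.3295] open 0.998 F [ 0.1  0.7 -0.1] tilt [-2.0e-04  1.8e-03 -1.0e+00] yaw -109.87
tool delta mm [287.3  -2.4   0.7]
```

View pics/t18c.png

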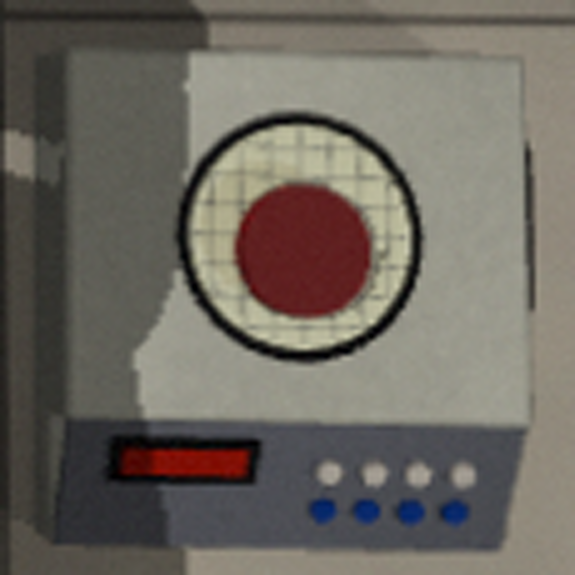

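Both views agree that the dish is about 4 mm towards the robot: top gives (-5,+2.5) mm, wrist gives (-3.3,+0.7) mm. I'll regrip and nudge it +4 mm.

```bash

python3 -m jog '[{"grip":0,"x":15,"y":0,"z":0,"rx":0,"ry":0,"rz":0},{"grip":0,"x":30,"y":0,"z":0,"rx":0,"ry":0,"rz":0},{"grip":0,"x":37,"y":0,"z":0,"rx":0,"ry":0,"rz":0},{"grip":0,"x":38,"y":0,"z":0,"rx":0,"ry":0,"rz":0},{"grip":0,"x":38,"y":0,"z":0,"rx":0,"ry":0,"rz":0},{"grip":0,"x":38,"y":0,"z":0,"rx":0,"ry":0,"rz":0},{"grip":0,"x":37,"y":0,"z":0,"rx":0,"ry":0,"rz":0},{"grip":0,"x":30,"y":0,"z":0,"rx":0,"ry":0,"rz":0}]'
python3 -m jog '[{"grip":0,"x":15,"y":0,"z":0,"rx":0,"ry":0,"rz":0},{"grip":0,"x":7,"y":0,"z":0,"rx":0,"ry":0,"rz":0},{"grip":0,"x":0,"y":0,"z":10,"rx":0,"ry":0,"rz":0},{"grip":0,"x":0,"y":0,"z":22,"rx":0,"ry":0,"rz":0},{"grip":0,"x":0,"y":0,"z":22,"rx":0,"ry":0,"rz":0},{"grip":0,"x":0,"y":0,"z":14,"rx":0,"ry":0,"rz":0},{"grip":0,"x":0,"y":0,"z":6,"rx":0,"ry":0,"rz":0},{"grip":0,"x":0,"y":0,"z":3,"rx":0,"ry":0,"rz":0}]'
python3 -m jog '[{"grip":0,"x":0,"y":0,"z":0,"rx":0,"ry":0,"rz":0},{"grip":0,"x":0,"y":0,"z":0,"rx":0,"ry":0,"rz":0}]'
python3 - <<'E'
from h import *
w=read_camera("wrist"); save(w,"w19")
delta((.505,-.3277,.2365))
E
```

```text
time: 30.25
eef_pos: [0.5104, -0.3103, 0.3297]
tcp_rot: [-0.573, 0.82, 0.0, -0.0]
contact_force: [-0.1, 0.1, -0.5]
opening: 1.0
time: 30.92
eef_pos: [0.5049, -0.3263, 0.2511]
tcp_rot: [-0.574, 0.819, 0.002, -0.0]
contact_force: [-0.8, 0.6, -0.2]
opening: 0.999
time: 31.08
eef_pos: [0.5054, -0.3276, 0.254]
tcp_rot: [-0.574, 0.819, -0.001, 0.0]
contact_force: [1.0, -0.2, 0.8]
opening: 1.002
t 31.13 pos [ 0.5054 -0.3278  0.2544] open 1.0 F [-0.6 -0.6 -0.5] tilt [ 0.0018 -0.0016 -1.    ] yaw -109.97
tool delta mm [ 0.1  0.5 17.9]
```

View pics/w19.png

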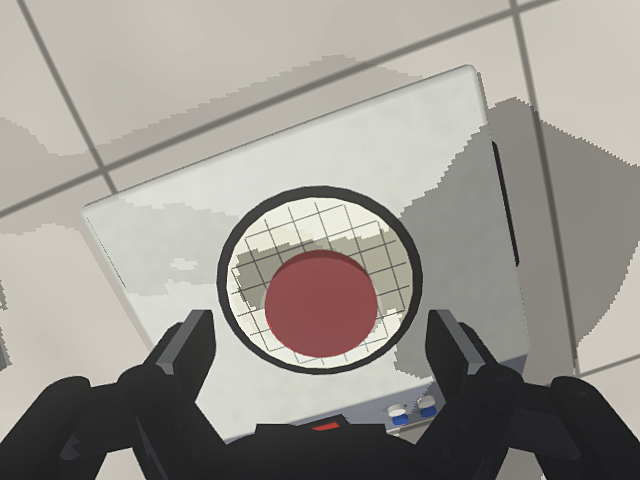

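```bash

python3 -m jog '[{"grip":0,"x":0,"y":0,"z":6,"rx":0,"ry":0,"rz":0},{"grip":0,"x":0,"y":0,"z":6,"rx":0,"ry":0,"rz":0},{"grip":0.2,"x":0,"y":0,"z":4,"rx":0,"ry":0,"rz":0},{"grip":0.2,"x":0,"y":0,"z":1.5,"rx":0,"ry":0,"rz":0},{"grip":0.3,"x":0,"y":0,"z":0,"rx":0,"ry":0,"rz":0},{"grip":0.6,"x":0,"y":0,"z":0,"rx":0,"ry":0,"rz":0},{"grip":0.6,"x":0,"y":0,"z":0,"rx":0,"ry":0,"rz":0},{"grip":0.6,"x":0,"y":0,"z":0,"rx":0,"ry":0,"rz":0}]' 30
python3 -m jog '[{"grip":1,"x":0,"y":0,"z":0,"rx":0,"ry":0,"rz":0},{"grip":1,"x":0,"y":0,"z":-2,"rx":0,"ry":0,"rz":0},{"grip":1,"x":0,"y":0,"z":-2,"rx":0,"ry":0,"rz":0},{"grip":1,"x":0,"y":-2,"z":0,"rx":0,"ry":0,"rz":0},{"grip":1,"x":0,"y":-2.3,"z":0,"rx":0,"ry":0,"rz":0},{"grip":1,"x":0,"y":0,"z":1.5,"rx":0,"ry":0,"rz":0},{"grip":1,"x":0,"y":0,"z":1.5,"rx":0,"ry":0,"rz":0},{"grip":1,"x":0,"y":0,"z":0,"rx":0,"ry":0,"rz":0}]'
python3 -m jog '[{"grip":1,"x":0,"y":0,"z":1,"rx":0,"ry":0,"rz":0},{"grip":1,"x":0,"y":0,"z":0,"rx":0,"ry":0,"rz":0}]'
```

```text
time: 31.8
eef_pos: [0.5049, -0.3277, 0.2357]
tcp_rot: [-0.574, 0.819, -0.0, 0.0]
contact_force: [-0.1, 0.1, -1.2]
opening: 0.627
time: 32.47
eef_pos: [0.5088, -0.329, 0.2359]
tcp_rot: [-0.574, 0.819, 0.001, -0.0]
contact_force: [0.3, 0.5, -0.8]
opening: 0.628
time: 32.63
eef_pos: [0.5089, -0.3291, 0.2354]
tcp_rot: [-0.574, 0.819, 0.0, -0.0]
contact_force: [0.5, 0.4, -1.4]
opening: 0.629
```

```bash

python3 -m jog '[{"grip":1,"x":0,"y":0,"z":0.6,"rx":0,"ry":0,"rz":0},{"grip":1,"x":0,"y":0,"z":0,"rx":0,"ry":0,"rz":0}]'
python3 - <<'E'
from h import *
for i in range(3): delta(None); read_camera("top")
E
```

```text
time: 32.8
eef_pos: [0.5089, -0.3292, 0.2353]
tcp_rot: [-0.574, 0.819, 0.0, -0.0]
contact_force: [-0.3, 0.6, 2.3]
opening: 0.623
t 32.8 pos [ 0.5089 -0.3292  0.2353] open 0.623 F [-0.3  0.6  2.3] tilt [-1.e-04  0.e+00 -1.e+00] yaw -109.99
t 32.85 pos [ 0.5089 -0.3292  0.2353] open 0.63 F [-1.3  0.7  1.9] tilt [ 0. -0. -1.] yaw -109.99
t 32.9 pos [ 0.5089 -0.3292  0.2353] open 0.632 F [-0.6  0.9  2.2] tilt [ 1.e-04 -0.e+00 -1.e+00] yaw -109.99
```

```bash

python3 -m jog '[{"grip":0.3,"x":0,"y":0,"z":0,"rx":0,"ry":0,"rz":0},{"grip":0.2,"x":0,"y":0,"z":0,"rx":0,"ry":0,"rz":0},{"grip":0,"x":0,"y":0,"z":0,"rx":0,"ry":0,"rz":0},{"grip":0,"x":0,"y":0,"z":0,"rx":0,"ry":0,"rz":0},{"grip":0,"x":0,"y":0,"z":-5,"rx":0,"ry":0,"rz":0},{"grip":0,"x":0,"y":0,"z":-10,"rx":0,"ry":0,"rz":0},{"grip":0,"x":0,"y":0,"z":-5,"rx":0,"ry":0,"rz":0},{"grip":0,"x":0,"y":0,"z":0,"rx":0,"ry":0,"rz":0}]'
python3 - <<'E'
from h import *
w=read_camera("wrist"); save(w,"w20")
E
python3 -m jog '[{"grip":0,"x":0,"y":0,"z":-10,"rx":0,"ry":0,"rz":0},{"grip":0,"x":0,"y":0,"z":-25,"rx":0,"ry":0,"rz":0},{"grip":0,"x":0,"y":0,"z":-25,"rx":0,"ry":0,"rz":0},{"grip":0.3,"x":0,"y":0,"z":-13,"rx":0,"ry":0,"rz":0},{"grip":0.3,"x":-12,"y":5.5,"z":0,"rx":0,"ry":0,"rz":0},{"grip":0.3,"x":-22,"y":10,"z":0,"rx":0,"ry":0,"rz":0},{"grip":0.3,"x":-29,"y":13.2,"z":0,"rx":0,"ry":0,"rz":0},{"grip":0.3,"x":-33,"y":15,"z":0,"rx":0,"ry":0,"rz":0}]'
python3 -m jog '[{"grip":0.3,"x":-34,"y":15.5,"z":0,"rx":0,"ry":0,"rz":0},{"grip":0.3,"x":-34,"y":15.5,"z":0,"rx":0,"ry":0,"rz":0},{"grip":0.3,"x":-34,"y":15.5,"z":0,"rx":0,"ry":0,"rz":0},{"grip":0.3,"x":-34,"y":15.5,"z":0,"rx":0,"ry":0,"rz":0},{"grip":0.3,"x":-34,"y":15.5,"z":0,"rx":0,"ry":0,"rz":0},{"grip":0.3,"x":-34,"y":15.5,"z":0,"rx":0,"ry":0,"rz":0},{"grip":0.3,"x":-34,"y":15.5,"z":0,"rx":0,"ry":0,"rz":0},{"grip":0.3,"x":-34,"y":15.5,"z":0,"rx":0,"ry":0,"rz":0}]'
python3 -m jog '[{"grip":0.3,"x":-34,"y":15.5,"z":0,"rx":0,"ry":0,"rz":0},{"grip":0.3,"x":-34,"y":15.5,"z":0,"rx":0,"ry":0,"rz":0},{"grip":0.3,"x":-33,"y":15,"z":0,"rx":0,"ry":0,"rz":0},{"grip":0.3,"x":-32,"y":14.6,"z":0,"rx":0,"ry":0,"rz":0},{"grip":0.3,"x":-30,"y":13.6,"z":0,"rx":0,"ry":0,"rz":0},{"grip":0.3,"x":-25,"y":11.4,"z":0,"rx":0,"ry":0,"rz":0},{"grip":0.3,"x":-20,"y":9.1,"z":0,"rx":0,"ry":0,"rz":0},{"grip":0.3,"x":-18,"y":8.2,"z":0,"rx":0,"ry":0,"rz":0}]'
python3 -m jog '[{"grip":0.3,"x":-12.5,"y":5.7,"z":0,"rx":0,"ry":0,"rz":0},{"grip":0.3,"x":0,"y":0,"z":0,"rx":0,"ry":0,"rz":0},{"grip":0.3,"x":0,"y":0,"z":0,"rx":0,"ry":0,"rz":0}]'
python3 - <<'E'
from h import *
delta((.4571,.3351,.2609))
w=read_camera("wrist"); save(w,"w21")
c=read_camera("top"); save(c,"t21")
fr=np.ascontiguousarray(c["frame"]);hsv=cv2.cvtColor(fr,cv2.COLOR_RGB2HSV)
m=(((hsv[:,:,0]<8)|(hsv[:,:,0]>170))&(hsv[:,:,1]>110)&(hsv[:,:,2]>50)).astype(np.uint8);q=np.zeros_like(m);q[280:335,460:510]=1
x=max(cv2.findContours(m*q,0,1)[0],key=cv2.contourArea);e=cv2.fitEllipse(x);print(e,onz(c,*e[0],.074))
m=(hsv[:,:,2]<60).astype(np.uint8)*0+((hsv[:,:,2]<60)).astype(np.uint8); q[:]=0;q[275:340,455:515]=1
for x in cv2.findContours(m*q,0,1)[0]:
    if len(x)>60: e=cv2.fitEllipse(x); print("disc",e,onz(c,*e[0],.062).round(4))
im=c["frame"][:,:,::-1];cv2.imwrite("pics/t21c.png",cv2.resize(im[260:375,425:540],None,fx=5,fy=5,interpolation=cv2.INTER_CUBIC))
E
```

```text
time: 33.62
eef_pos: [0.5095, -0.3297, 0.2574]
tcp_rot: [-0.574, 0.819, -0.002, 0.0]
contact_force: [0.2, -0.4, -0.2]
opening: 0.996
time: 34.33
eef_pos: [0.4998, -0.2227, 0.3265]
tcp_rot: [-0.573, 0.82, 0.001, -0.0]
contact_force: [1.1, 0.7, -0.2]
opening: 0.7
time: 35.0
eef_pos: [0.4754, 0.0764, 0.3265]
tcp_rot: [-0.574, 0.819, 0.001, -0.001]
contact_force: [1.0, -0.4, 0.3]
opening: 0.701
time: 35.67
eef_pos: [0.4559, 0.3234, 0.3262]
tcp_rot: [-0.574, 0.819, 0.0, -0.001]
contact_force: [0.6, -0.5, 0.5]
opening: 0.703
time: 35.92
eef_pos: [0.4558, 0.3356, 0.3269]
tcp_rot: [-0.574, 0.819, -0.0, -0.001]
contact_force: [0.6, -0.4, -0.2]
opening: 0.698
t 35.92 pos [0.4558 0.3356 0.3269] open 0.698 F [ 0.6 -0.4 -0.2] tilt [-0.0017 -0.0012 -1.    ] yaw -109.91
tool delta mm [-0.1 -1.4 66. ]
((485.8769226074219, 307.5311584472656), (25.157936096191406, 26.417137145996094), 118.4812240600586) [ 0.50526265 -0.32669197  0.074     ]
disc ((484.4522399902344, 307.1130065917969), (47.24919891357422, 49.15998077392578), 146.33612060546875) [ 0.5059 -0.3281  0.062 ]
```

View pics/t21c.png

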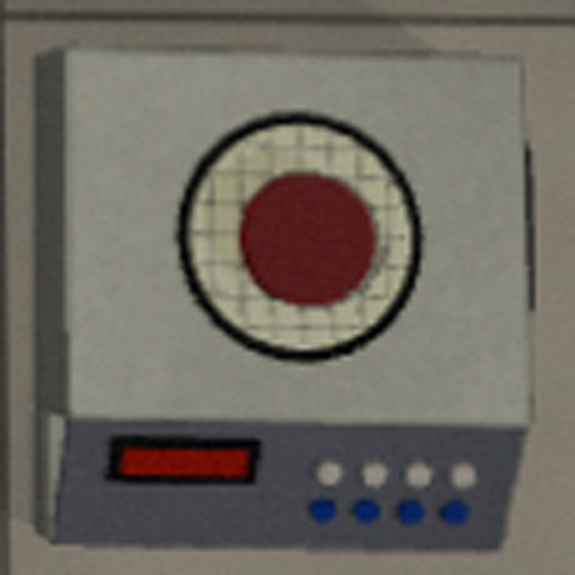

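View pics/w20.png

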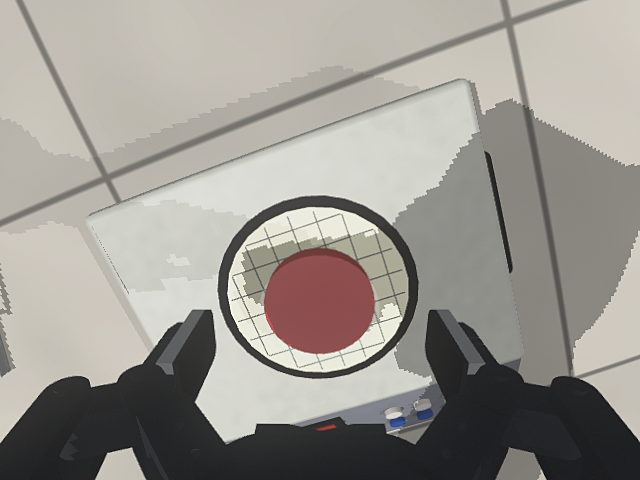

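View pics/w21.png

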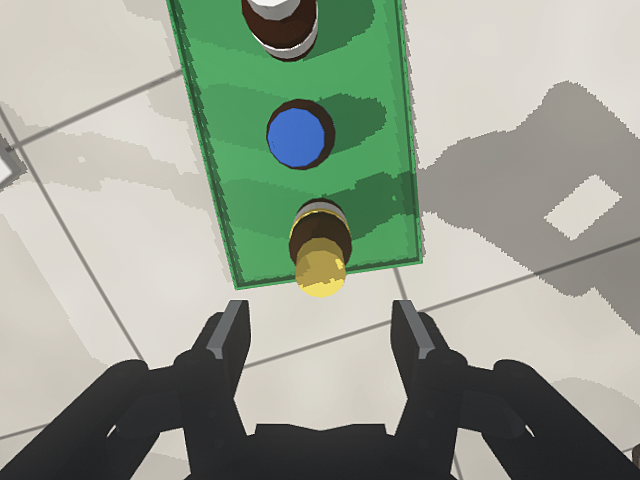

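The dish is now centred to within about 1.5 mm, at (485.9,307.5) against the disc at (484.5,307.1) in the top view. The yellow cap lies between the jaws at (321,268) in the wrist view. Returning yellow.

```bash

python3 -m jog '[{"grip":0.3,"x":0,"y":-1.2,"z":12,"rx":0,"ry":0,"rz":0},{"grip":0.3,"x":0,"y":0,"z":20,"rx":0,"ry":0,"rz":0},{"grip":0.3,"x":0,"y":0,"z":17,"rx":0,"ry":0,"rz":0},{"grip":0.3,"x":0,"y":0,"z":9,"rx":0,"ry":0,"rz":0},{"grip":0.3,"x":0,"y":0,"z":5,"rx":0,"ry":0,"rz":0},{"grip":0.3,"x":0,"y":0,"z":2.5,"rx":0,"ry":0,"rz":0},{"grip":0.3,"x":0,"y":0,"z":0,"rx":0,"ry":0,"rz":0},{"grip":0.3,"x":0,"y":0,"z":0,"rx":0,"ry":0,"rz":0}]'
python3 - <<'E'
from h import *
delta((.4571,.3351,.2609))
E
python3 -m jog '[{"grip":1,"x":0,"y":0,"z":0,"rx":0,"ry":0,"rz":0},{"grip":1,"x":0,"y":0,"z":0,"rx":0,"ry":0,"rz":0},{"grip":1,"x":0,"y":0,"z":0,"rx":0,"ry":0,"rz":0},{"grip":1,"x":0,"y":0,"z":0,"rx":0,"ry":0,"rz":0},{"grip":1,"x":0,"y":0,"z":0,"rx":0,"ry":0,"rz":0},{"grip":1,"x":0,"y":0,"z":0,"rx":0,"ry":0,"rz":0}]' 40
python3 - <<'E'
from h import *
delta((.6088,-.0757,.2609))
E
```

```text
time: 36.68
eef_pos: [0.4582, 0.3349, 0.2632]
tcp_rot: [-0.573, 0.819, -0.0, 0.001]
contact_force: [0.5, 0.5, 0.6]
opening: 0.698
t 36.68 pos [0.4582 0.3349 0.2632] open 0.698 F [0.5 0.5 0.6] tilt [ 1.3e-03  6.0e-04 -1.0e+00] yaw -110.01
tool delta mm [0.2 1.1 2.3]
time: 37.18
eef_pos: [0.4581, 0.335, 0.2634]
tcp_rot: [-0.574, 0.819, -0.0, 0.001]
contact_force: [0.2, 0.2, 5.3]
opening: 0.312
t 37.18 pos [0.4581 0.335  0.2634] open 0.312 F [0.2 0.2 5.3] tilt [ 1.3e-03  4.0e-04 -1.0e+00] yaw -109.98
tool delta mm [ 334.5 -282.     2.5]
```

```bash

python3 -m jog '[{"grip":1,"x":0,"y":0,"z":-3,"rx":0,"ry":0,"rz":0},{"grip":1,"x":0,"y":0,"z":-10,"rx":0,"ry":0,"rz":0},{"grip":1,"x":0,"y":0,"z":-20,"rx":0,"ry":0,"rz":0},{"grip":1,"x":0,"y":0,"z":-20,"rx":0,"ry":0,"rz":0},{"grip":1,"x":0,"y":0,"z":-12,"rx":0,"ry":0,"rz":0},{"grip":1,"x":0,"y":0,"z":-5,"rx":0,"ry":0,"rz":0}]'
python3 -m jog '[{"grip":1,"x":8,"y":-6.8,"z":0,"rx":0,"ry":0,"rz":0},{"grip":1,"x":15,"y":-12.7,"z":0,"rx":0,"ry":0,"rz":0},{"grip":1,"x":20,"y":-16.9,"z":0,"rx":0,"ry":0,"rz":0},{"grip":1,"x":23,"y":-19.5,"z":0,"rx":0,"ry":0,"rz":0},{"grip":1,"x":25,"y":-21.2,"z":0,"rx":0,"ry":0,"rz":0},{"grip":1,"x":26,"y":-22,"z":0,"rx":0,"ry":0,"rz":0},{"grip":1,"x":26,"y":-22,"z":0,"rx":0,"ry":0,"rz":0},{"grip":1,"x":26,"y":-22,"z":0,"rx":0,"ry":0,"rz":0}]'
python3 -m jog '[{"grip":1,"x":26,"y":-22,"z":0,"rx":0,"ry":0,"rz":0},{"grip":1,"x":26,"y":-22,"z":0,"rx":0,"ry":0,"rz":0},{"grip":1,"x":25,"y":-21.2,"z":0,"rx":0,"ry":0,"rz":0},{"grip":1,"x":24,"y":-20.3,"z":0,"rx":0,"ry":0,"rz":0},{"grip":1,"x":22,"y":-18.6,"z":0,"rx":0,"ry":0,"rz":0},{"grip":1,"x":19,"y":-16.1,"z":0,"rx":0,"ry":0,"rz":0},{"grip":1,"x":14,"y":-11.8,"z":0,"rx":0,"ry":0,"rz":0},{"grip":1,"x":9,"y":-7.6,"z":0,"rx":0,"ry":0,"rz":0}]'
python3 -m jog '[{"grip":1,"x":0,"y":0,"z":8,"rx":0,"ry":0,"rz":0},{"grip":1,"x":0,"y":0,"z":14,"rx":0,"ry":0,"rz":0},{"grip":1,"x":0,"y":0,"z":16,"rx":0,"ry":0,"rz":0},{"grip":1,"x":0,"y":0,"z":13,"rx":0,"ry":0,"rz":0},{"grip":1,"x":0,"y":0,"z":8,"rx":0,"ry":0,"rz":0},{"grip":1,"x":0,"y":0,"z":4,"rx":0,"ry":0,"rz":0},{"grip":1,"x":0,"y":0,"z":0,"rx":0,"ry":0,"rz":0},{"grip":1,"x":0,"y":0,"z":0,"rx":0,"ry":0,"rz":0}]'
python3 - <<'E'
from h import *
delta((.6098,-.0758,.2634))
w=read_camera("wrist"); save(w,"w22")
E
```

```text
time: 37.68
eef_pos: [0.4581, 0.3351, 0.3349]
tcp_rot: [-0.574, 0.819, -0.0, 0.002]
contact_force: [0.2, -0.6, -1.1]
opening: 0.311
time: 38.35
eef_pos: [0.5341, 0.1249, 0.3307]
tcp_rot: [-0.574, 0.819, 0.001, -0.001]
contact_force: [-0.4, 0.5, -1.6]
opening: 0.313
time: 39.02
eef_pos: [0.609, -0.0783, 0.3305]
tcp_rot: [-0.573, 0.82, 0.001, -0.001]
contact_force: [-1.0, 1.0, -1.7]
opening: 0.312
time: 39.68
eef_pos: [0.6093, -0.0752, 0.2695]
tcp_rot: [-0.574, 0.819, -0.0, 0.0]
contact_force: [0.3, -0.5, -1.2]
opening: 0.315
t 39.68 pos [ 0.6093 -0.0752  0.2695] open 0.315 F [ 0.3 -0.5 -1.2] tilt [ 1.e-04  0.e+00 -1.e+00] yaw -109.96
tool delta mm [ 0.4 -0.7  6.1]
```

View pics/w22.png

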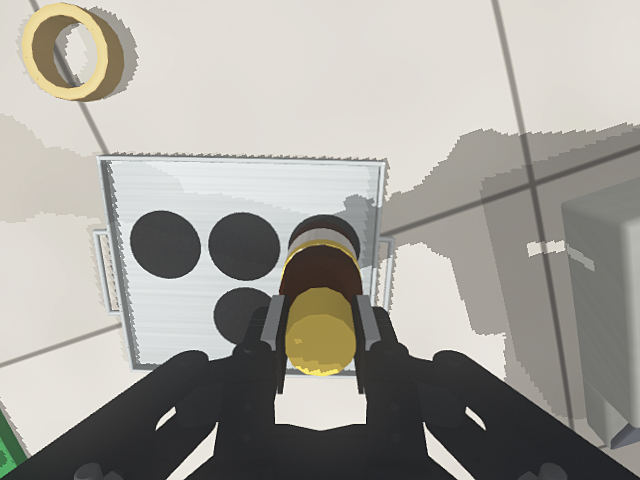

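```bash

python3 -m jog '[{"grip":1,"x":0.4,"y":-0.7,"z":2,"rx":0,"ry":0,"rz":0},{"grip":1,"x":0,"y":0,"z":2,"rx":0,"ry":0,"rz":0},{"grip":1,"x":0,"y":0,"z":1.3,"rx":0,"ry":0,"rz":0},{"grip":1,"x":0,"y":0,"z":0.5,"rx":0,"ry":0,"rz":0},{"grip":1,"x":0,"y":0,"z":0,"rx":0,"ry":0,"rz":0}]'
python3 -m jog '[{"grip":1,"x":0,"y":0,"z":0.7,"rx":0,"ry":0,"rz":0},{"grip":1,"x":0,"y":0,"z":0,"rx":0,"ry":0,"rz":0}]'
```

```text
time: 40.15
eef_pos: [0.6097, -0.0763, 0.2636]
tcp_rot: [-0.574, 0.819, 0.0, -0.0]
contact_force: [0.1, -0.1, -2.1]
opening: 0.31
time: 40.32
eef_pos: [0.6099, -0.0764, 0.2635]
tcp_rot: [-0.574, 0.819, -0.0, 0.0]
contact_force: [-0.5, -0.6, 0.7]
opening: 0.307
```

```bash

python3 -m jog '[{"grip":0.3,"x":0,"y":0,"z":0,"rx":0,"ry":0,"rz":0},{"grip":0.3,"x":0,"y":0,"z":0,"rx":0,"ry":0,"rz":0},{"grip":0.3,"x":0,"y":0,"z":0,"rx":0,"ry":0,"rz":0},{"grip":0.3,"x":0,"y":0,"z":0,"rx":0,"ry":0,"rz":0},{"grip":0.3,"x":0,"y":0,"z":-10,"rx":0,"ry":0,"rz":0},{"grip":0.3,"x":0,"y":0,"z":-24,"rx":0,"ry":0,"rz":0},{"grip":0.3,"x":0,"y":0,"z":-22,"rx":0,"ry":0,"rz":0},{"grip":0.3,"x":0,"y":0,"z":-7,"rx":0,"ry":0,"rz":0}]'
python3 -m jog '[{"grip":0.3,"x":-9,"y":5.5,"z":0,"rx":0,"ry":0,"rz":0},{"grip":0.3,"x":-17,"y":10.4,"z":0,"rx":0,"ry":0,"rz":0},{"grip":0.3,"x":-24,"y":14.9,"z":0,"rx":0,"ry":0,"rz":0},{"grip":0.3,"x":-29,"y":18,"z":0,"rx":0,"ry":0,"rz":0},{"grip":0.3,"x":-30,"y":18.6,"z":0,"rx":0,"ry":0,"rz":0},{"grip":0.3,"x":-30,"y":18.6,"z":0,"rx":0,"ry":0,"rz":0},{"grip":0.3,"x":-30,"y":18.6,"z":0,"rx":0,"ry":0,"rz":0},{"grip":0.3,"x":-30,"y":18.6,"z":0,"rx":0,"ry":0,"rz":0}]'
python3 -m jog '[{"grip":0.3,"x":-30,"y":18.6,"z":0,"rx":0,"ry":0,"rz":0},{"grip":0.3,"x":-30,"y":18.6,"z":0,"rx":0,"ry":0,"rz":0},{"grip":0.3,"x":-29,"y":18,"z":0,"rx":0,"ry":0,"rz":0},{"grip":0.3,"x":-26,"y":15.9,"z":0,"rx":0,"ry":0,"rz":0},{"grip":0.3,"x":-20,"y":12.2,"z":0,"rx":0,"ry":0,"rz":0},{"grip":0.3,"x":-12,"y":7.3,"z":0,"rx":0,"ry":0,"rz":0},{"grip":0.3,"x":0,"y":0,"z":0,"rx":0,"ry":0,"rz":0},{"grip":0.3,"x":0,"y":0,"z":0,"rx":0,"ry":0,"rz":0}]'
python3 - <<'E'
from h import *
delta((.5272,.322,.2592))
w=read_camera("wrist"); save(w,"w23")
c=read_camera("top"); save(c,"t23")
box=(270,200,400,320)
for a,ce,bb in blobs(c,lambda h,s,v:(h>18)&(h<35)&(s>150)&(v>100),20,box)[:1]: print(a,ce,bb,onz(c,*ce,.11))
E
```

```text
time: 40.98
eef_pos: [0.6108, -0.0765, 0.3308]
tcp_rot: [-0.574, 0.819, -0.003, 0.002]
contact_force: [0.3, -0.1, 0.9]
opening: 0.703
time: 41.65
eef_pos: [0.5605, 0.1549, 0.3243]
tcp_rot: [-0.574, 0.819, 0.001, -0.001]
contact_force: [0.3, -0.5, 0.2]
opening: 0.701
time: 42.32
eef_pos: [0.5265, 0.3223, 0.3249]
tcp_rot: [-0.574, 0.819, -0.0, -0.001]
contact_force: [-0.2, -0.9, -0.7]
opening: 0.701
t 42.32 pos [0.5265 0.3223 0.3249] open 0.701 F [-0.2 -0.9 -0.7] tilt [-0.0016 -0.0012 -1.    ] yaw -109.91
tool delta mm [-0.1 -0.8 65.7]
162 [361.9, 253.5] [355, 247, 15, 14] [ 0.60672978 -0.07644005  0.11      ]
```

View pics/t23.png

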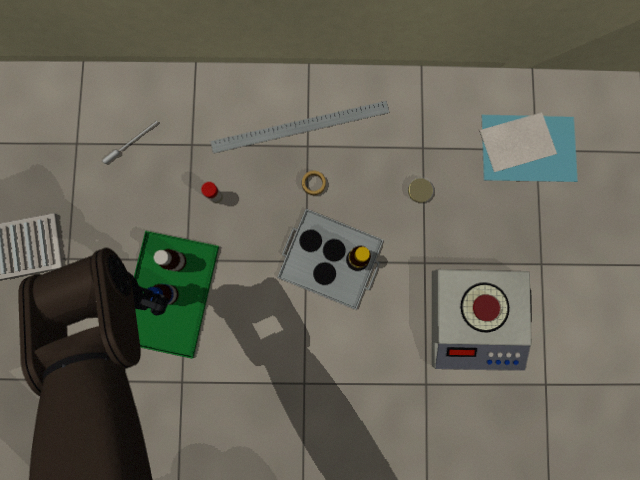

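View pics/w23.png

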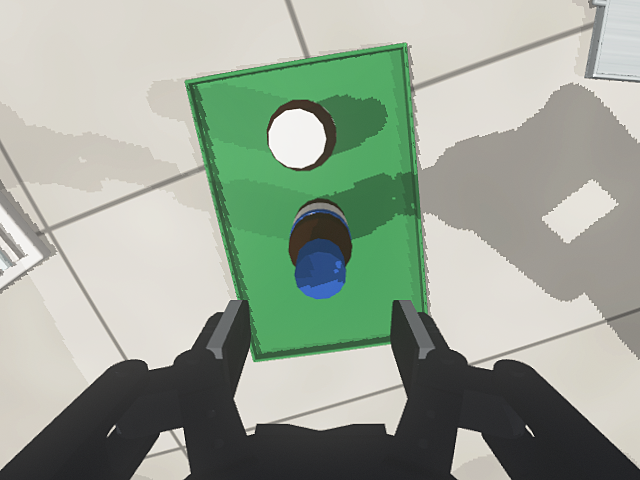

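Yellow is back within 0.3 px of its original position ((361.9,253.5) against (361.6,253.5)). Blue next.

```bash

python3 -m jog '[{"grip":0.3,"x":0,"y":0,"z":12,"rx":0,"ry":0,"rz":0},{"grip":0.3,"x":0,"y":0,"z":20,"rx":0,"ry":0,"rz":0},{"grip":0.3,"x":0,"y":0,"z":17,"rx":0,"ry":0,"rz":0},{"grip":0.3,"x":0,"y":0,"z":9,"rx":0,"ry":0,"rz":0},{"grip":0.3,"x":0,"y":0,"z":5,"rx":0,"ry":0,"rz":0},{"grip":0.3,"x":0,"y":0,"z":3,"rx":0,"ry":0,"rz":0},{"grip":0.3,"x":0,"y":0,"z":0,"rx":0,"ry":0,"rz":0},{"grip":0.3,"x":0,"y":0,"z":0,"rx":0,"ry":0,"rz":0}]'
python3 -m jog '[{"grip":1,"x":0,"y":0,"z":0,"rx":0,"ry":0,"rz":0},{"grip":1,"x":0,"y":0,"z":0,"rx":0,"ry":0,"rz":0},{"grip":1,"x":0,"y":0,"z":0,"rx":0,"ry":0,"rz":0},{"grip":1,"x":0,"y":0,"z":0,"rx":0,"ry":0,"rz":0},{"grip":1,"x":0,"y":0,"z":0,"rx":0,"ry":0,"rz":0},{"grip":1,"x":0,"y":0,"z":0,"rx":0,"ry":0,"rz":0}]' 40
python3 - <<'E'
from h import *
p=get_state()["eef_pos"]; off=p-np.array([.5272,.322,.2592]); print("off",off)
delta(np.array([.5763,-.0048,.2592])+off)
E
```

```text
time: 43.08
eef_pos: [0.5276, 0.3219, 0.2607]
tcp_rot: [-0.573, 0.819, -0.0, 0.001]
contact_force: [0.9, 0.7, -0.8]
opening: 0.697
time: 43.58
eef_pos: [0.5275, 0.3221, 0.261]
tcp_rot: [-0.574, 0.819, -0.0, 0.001]
contact_force: [-0.5, -1.0, 3.6]
opening: 0.314
off [0.00027183 0.00012807 0.0017915 ]
t 43.58 pos [0.5275 0.3221 0.261 ] open 0.314 F [-0.5 -1.   3.6] tilt [ 1.6e-03  5.0e-04 -1.0e+00] yaw -109.99
tool delta mm [ 2.903e+02 -1.579e+02 -1.000e-01]
```

```bash

python3 -m jog '[{"grip":1,"x":0,"y":0,"z":-3,"rx":0,"ry":0,"rz":0},{"grip":1,"x":0,"y":0,"z":-10,"rx":0,"ry":0,"rz":0},{"grip":1,"x":0,"y":0,"z":-20,"rx":0,"ry":0,"rz":0},{"grip":1,"x":0,"y":0,"z":-20,"rx":0,"ry":0,"rz":0},{"grip":1,"x":0,"y":0,"z":-12,"rx":0,"ry":0,"rz":0},{"grip":1,"x":0,"y":0,"z":-5,"rx":0,"ry":0,"rz":0}]'
python3 -m jog '[{"grip":1,"x":9,"y":-4.9,"z":0,"rx":0,"ry":0,"rz":0},{"grip":1,"x":16,"y":-8.7,"z":0,"rx":0,"ry":0,"rz":0},{"grip":1,"x":24,"y":-13.1,"z":0,"rx":0,"ry":0,"rz":0},{"grip":1,"x":30,"y":-16.3,"z":0,"rx":0,"ry":0,"rz":0},{"grip":1,"x":32,"y":-17.4,"z":0,"rx":0,"ry":0,"rz":0},{"grip":1,"x":32,"y":-17.4,"z":0,"rx":0,"ry":0,"rz":0},{"grip":1,"x":32,"y":-17.4,"z":0,"rx":0,"ry":0,"rz":0},{"grip":1,"x":32,"y":-17.4,"z":0,"rx":0,"ry":0,"rz":0}]'
python3 -m jog '[{"grip":1,"x":30,"y":-16.3,"z":0,"rx":0,"ry":0,"rz":0},{"grip":1,"x":25,"y":-13.6,"z":0,"rx":0,"ry":0,"rz":0},{"grip":1,"x":18,"y":-9.8,"z":0,"rx":0,"ry":0,"rz":0},{"grip":1,"x":10,"y":-5.4,"z":0,"rx":0,"ry":0,"rz":0},{"grip":1,"x":0,"y":0,"z":8,"rx":0,"ry":0,"rz":0},{"grip":1,"x":0,"y":0,"z":14,"rx":0,"ry":0,"rz":0},{"grip":1,"x":0,"y":0,"z":16,"rx":0,"ry":0,"rz":0},{"grip":1,"x":0,"y":0,"z":13,"rx":0,"ry":0,"rz":0}]'
python3 -m jog '[{"grip":1,"x":0,"y":0,"z":8,"rx":0,"ry":0,"rz":0},{"grip":1,"x":0,"y":0,"z":4,"rx":0,"ry":0,"rz":0},{"grip":1,"x":0,"y":0,"z":0,"rx":0,"ry":0,"rz":0},{"grip":1,"x":0,"y":0,"z":0,"rx":0,"ry":0,"rz":0}]'
python3 - <<'E'
from h import *
delta((.5766,-.0047,.261))
E
```

```text
time: 44.08
eef_pos: [0.5275, 0.3222, 0.3326]
tcp_rot: [-0.574, 0.819, -0.0, 0.002]
contact_force: [0.3, -0.0, -1.2]
opening: 0.309
time: 44.75
eef_pos: [0.5614, 0.0867, 0.3282]
tcp_rot: [-0.574, 0.819, 0.001, -0.001]
contact_force: [1.2, -0.8, -1.2]
opening: 0.311
time: 45.42
eef_pos: [0.5753, -0.0034, 0.2766]
tcp_rot: [-0.574, 0.819, 0.001, -0.001]
contact_force: [0.3, 0.1, -1.3]
opening: 0.309
time: 45.75
eef_pos: [0.5763, -0.0041, 0.2671]
tcp_rot: [-0.574, 0.819, -0.0, 0.0]
contact_force: [-0.0, -0.7, -1.7]
opening: 0.314
t 45.75 pos [ 0.5763 -0.0041  0.2671] open 0.314 F [-0.  -0.7 -1.7] tilt [ 2.e-04  0.e+00 -1.e+00] yaw -109.96
tool delta mm [ 0.5 -0.5  6.1]
```

```bash

python3 -m jog '[{"grip":1,"x":0.3,"y":-0.4,"z":2,"rx":0,"ry":0,"rz":0},{"grip":1,"x":0,"y":0,"z":2,"rx":0,"ry":0,"rz":0},{"grip":1,"x":0,"y":0,"z":1.3,"rx":0,"ry":0,"rz":0},{"grip":1,"x":0,"y":0,"z":0.6,"rx":0,"ry":0,"rz":0},{"grip":1,"x":0,"y":0,"z":0,"rx":0,"ry":0,"rz":0}]'
python3 -m jog '[{"grip":1,"x":0,"y":0,"z":0.6,"rx":0,"ry":0,"rz":0},{"grip":1,"x":0,"y":0,"z":0,"rx":0,"ry":0,"rz":0}]'
```

```text
time: 46.17
eef_pos: [0.5764, -0.0049, 0.2611]
tcp_rot: [-0.574, 0.819, -0.0, 0.0]
contact_force: [0.4, 0.4, -1.0]
opening: 0.314
time: 46.33
eef_pos: [0.5767, -0.005, 0.261]
tcp_rot: [-0.574, 0.819, -0.0, 0.0]
contact_force: [0.3, -0.5, 2.1]
opening: 0.314
```

```bash

python3 -m jog '[{"grip":0.3,"x":0,"y":0,"z":0,"rx":0,"ry":0,"rz":0},{"grip":0.3,"x":0,"y":0,"z":0,"rx":0,"ry":0,"rz":0},{"grip":0.3,"x":0,"y":0,"z":0,"rx":0,"ry":0,"rz":0},{"grip":0.3,"x":0,"y":0,"z":0,"rx":0,"ry":0,"rz":0},{"grip":0.3,"x":0,"y":0,"z":-10,"rx":0,"ry":0,"rz":0},{"grip":0.3,"x":0,"y":0,"z":-24,"rx":0,"ry":0,"rz":0},{"grip":0.3,"x":0,"y":0,"z":-22,"rx":0,"ry":0,"rz":0},{"grip":0.3,"x":0,"y":0,"z":-7,"rx":0,"ry":0,"rz":0}]'
python3 -m jog '[{"grip":0.3,"x":-12,"y":3.5,"z":0,"rx":0,"ry":0,"rz":0},{"grip":0.3,"x":-18,"y":5.2,"z":0,"rx":0,"ry":0,"rz":0},{"grip":0.3,"x":-26,"y":7.5,"z":0,"rx":0,"ry":0,"rz":0},{"grip":0.3,"x":-30,"y":8.7,"z":0,"rx":0,"ry":0,"rz":0},{"grip":0.3,"x":-31,"y":8.9,"z":0,"rx":0,"ry":0,"rz":0},{"grip":0.3,"x":-31,"y":8.9,"z":0,"rx":0,"ry":0,"rz":0},{"grip":0.3,"x":-31,"y":8.9,"z":0,"rx":0,"ry":0,"rz":0},{"grip":0.3,"x":-31,"y":8.9,"z":0,"rx":0,"ry":0,"rz":0}]'
python3 -m jog '[{"grip":0.3,"x":-30,"y":8.6,"z":0,"rx":0,"ry":0,"rz":0},{"grip":0.3,"x":-28,"y":8.1,"z":0,"rx":0,"ry":0,"rz":0},{"grip":0.3,"x":-22,"y":6.3,"z":0,"rx":0,"ry":0,"rz":0},{"grip":0.3,"x":-12,"y":3.5,"z":0,"rx":0,"ry":0,"rz":0},{"grip":0.3,"x":0,"y":0,"z":0,"rx":0,"ry":0,"rz":0},{"grip":0.3,"x":0,"y":0,"z":0,"rx":0,"ry":0,"rz":0},{"grip":0.3,"x":0,"y":0,"z":0,"rx":0,"ry":0,"rz":0}]'
python3 - <<'E'
from h import *
delta((.598,.3081,.2587))
w=read_camera("wrist"); save(w,"w24")
c=read_camera("top"); save(c,"t24")
box=(270,200,400,320)
for f in (lambda h,s,v:(h>18)&(h<35)&(s>150)&(v>100),lambda h,s,v:(h>105)&(h<130)&(s>150)&(v>60)):
  for a,ce,bb in blobs(c,f,20,box)[:1]: print(a,ce,bb,onz(c,*ce,.11))
E
```

```text
time: 47.0
eef_pos: [0.5775, -0.005, 0.328]
tcp_rot: [-0.574, 0.819, -0.002, 0.002]
contact_force: [1.7, 0.8, 0.9]
opening: 0.703
time: 47.67
eef_pos: [0.5905, 0.2155, 0.3217]
tcp_rot: [-0.574, 0.819, 0.001, -0.001]
contact_force: [0.8, 0.3, 0.1]
opening: 0.702
time: 48.25
eef_pos: [0.5978, 0.3078, 0.3227]
tcp_rot: [-0.573, 0.819, -0.0, -0.001]
contact_force: [1.2, -0.7, 0.6]
opening: 0.701
t 48.25 pos [0.5978 0.3078 0.3227] open 0.701 F [ 1.2 -0.7  0.6] tilt [-1.3e-03 -9.0e-04 -1.0e+00] yaw -110.03
tool delta mm [-0.4 -0.2 64. ]
163 [361.9, 253.5] [355, 247, 15, 14] [ 0.60672978 -0.07644005  0.11      ]
166 [324.6, 269.8] [318, 263, 14, 15] [ 0.57464042 -0.0051139   0.11      ]
```

View pics/w24.png

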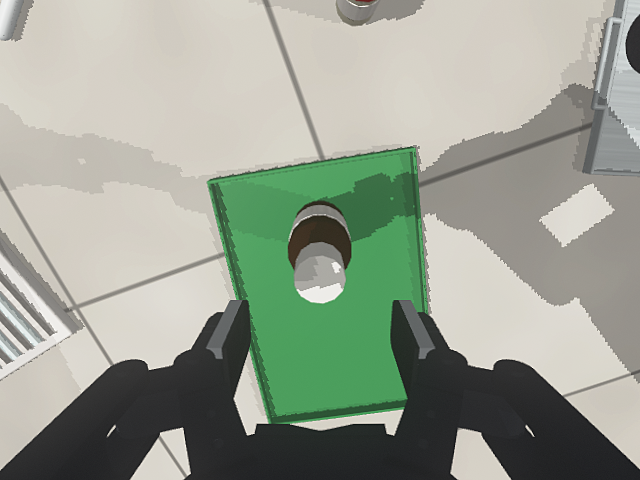

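View pics/t24.png

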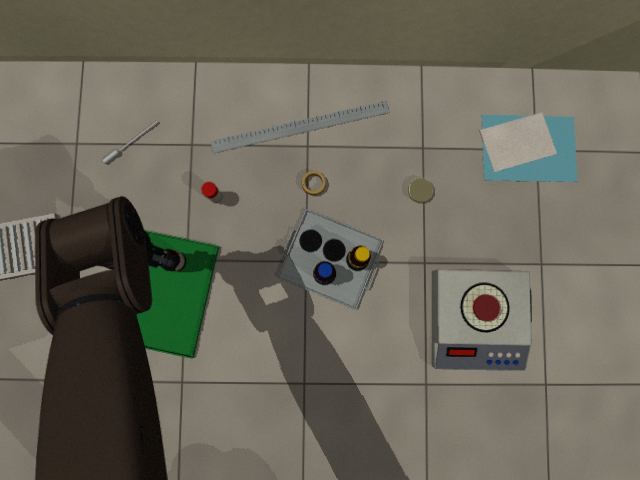

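Blue is back at (324.6,269.8), against (324.5,270.0) originally. White next.

```bash

python3 -m jog '[{"grip":0.3,"x":0,"y":0.2,"z":12,"rx":0,"ry":0,"rz":0},{"grip":0.3,"x":0,"y":0,"z":20,"rx":0,"ry":0,"rz":0},{"grip":0.3,"x":0,"y":0,"z":16,"rx":0,"ry":0,"rz":0},{"grip":0.3,"x":0,"y":0,"z":9,"rx":0,"ry":0,"rz":0},{"grip":0.3,"x":0,"y":0,"z":5,"rx":0,"ry":0,"rz":0},{"grip":0.3,"x":0,"y":0,"z":2,"rx":0,"ry":0,"rz":0},{"grip":0.3,"x":0,"y":0,"z":0,"rx":0,"ry":0,"rz":0},{"grip":0.3,"x":0,"y":0,"z":0,"rx":0,"ry":0,"rz":0}]'
python3 -m jog '[{"grip":1,"x":0,"y":0,"z":0,"rx":0,"ry":0,"rz":0},{"grip":1,"x":0,"y":0,"z":0,"rx":0,"ry":0,"rz":0},{"grip":1,"x":0,"y":0,"z":0,"rx":0,"ry":0,"rz":0},{"grip":1,"x":0,"y":0,"z":0,"rx":0,"ry":0,"rz":0},{"grip":1,"x":0,"y":0,"z":0,"rx":0,"ry":0,"rz":0},{"grip":1,"x":0,"y":0,"z":0,"rx":0,"ry":0,"rz":0}]' 40
python3 - <<'E'
from h import *
p=get_state()["eef_pos"]; off=p-np.array([.598,.3081,.2587]); print("off",off)
delta(np.array([.644,.0231,.2587])+off); print(np.array([.644,.0231,.2587])+off)
E
```

```text
time: 49.02
eef_pos: [0.5982, 0.3088, 0.2604]
tcp_rot: [-0.574, 0.819, -0.0, 0.001]
contact_force: [-0.1, 0.5, -0.3]
opening: 0.702
time: 49.52
eef_pos: [0.5981, 0.3088, 0.2605]
tcp_rot: [-0.574, 0.819, -0.0, 0.001]
contact_force: [-0.5, -1.3, 4.6]
opening: 0.317
off [5.83773369e-05 7.14528680e-04 1.82623214e-03]
t 49.52 pos [0.5981 0.3088 0.2605] open 0.317 F [-0.5 -1.3  4.6] tilt [ 1.4e-03  3.0e-04 -1.0e+00] yaw -109.99
tool delta mm [ 252.1 -140.6   -0. ]
[0.64405838 0.02381453 0.26052623]
```

```bash

python3 -m jog '[{"grip":1,"x":0,"y":0,"z":-3,"rx":0,"ry":0,"rz":0},{"grip":1,"x":0,"y":0,"z":-10,"rx":0,"ry":0,"rz":0},{"grip":1,"x":0,"y":0,"z":-20,"rx":0,"ry":0,"rz":0},{"grip":1,"x":0,"y":0,"z":-20,"rx":0,"ry":0,"rz":0},{"grip":1,"x":0,"y":0,"z":-12,"rx":0,"ry":0,"rz":0},{"grip":1,"x":0,"y":0,"z":-5,"rx":0,"ry":0,"rz":0}]'
python3 -m jog '[{"grip":1,"x":8,"y":-4.4,"z":0,"rx":0,"ry":0,"rz":0},{"grip":1,"x":14,"y":-7.8,"z":0,"rx":0,"ry":0,"rz":0},{"grip":1,"x":20,"y":-11.1,"z":0,"rx":0,"ry":0,"rz":0},{"grip":1,"x":26,"y":-14.4,"z":0,"rx":0,"ry":0,"rz":0},{"grip":1,"x":28,"y":-15.6,"z":0,"rx":0,"ry":0,"rz":0},{"grip":1,"x":28,"y":-15.6,"z":0,"rx":0,"ry":0,"rz":0},{"grip":1,"x":28,"y":-15.6,"z":0,"rx":0,"ry":0,"rz":0},{"grip":1,"x":28,"y":-15.6,"z":0,"rx":0,"ry":0,"rz":0}]'
python3 -m jog '[{"grip":1,"x":26,"y":-14.5,"z":0,"rx":0,"ry":0,"rz":0},{"grip":1,"x":22,"y":-12.3,"z":0,"rx":0,"ry":0,"rz":0},{"grip":1,"x":16,"y":-9.1,"z":0,"rx":0,"ry":0,"rz":0},{"grip":1,"x":8.5,"y":-4.6,"z":0,"rx":0,"ry":0,"rz":0},{"grip":1,"x":0,"y":0,"z":8,"rx":0,"ry":0,"rz":0},{"grip":1,"x":0,"y":0,"z":14,"rx":0,"ry":0,"rz":0},{"grip":1,"x":0,"y":0,"z":16,"rx":0,"ry":0,"rz":0},{"grip":1,"x":0,"y":0,"z":13,"rx":0,"ry":0,"rz":0}]'
python3 -m jog '[{"grip":1,"x":0,"y":0,"z":8,"rx":0,"ry":0,"rz":0},{"grip":1,"x":0,"y":0,"z":4,"rx":0,"ry":0,"rz":0},{"grip":1,"x":0,"y":0,"z":0,"rx":0,"ry":0,"rz":0},{"grip":1,"x":0,"y":0,"z":0,"rx":0,"ry":0,"rz":0}]'
python3 - <<'E'
from h import *
delta((.644,.0231,.2605))
E
```

```text
time: 50.02
eef_pos: [0.5982, 0.309, 0.3323]
tcp_rot: [-0.574, 0.819, -0.001, 0.002]
contact_force: [0.1, 0.8, -1.2]
opening: 0.316
time: 50.68
eef_pos: [0.6296, 0.1024, 0.3272]
tcp_rot: [-0.573, 0.819, 0.001, -0.002]
contact_force: [-0.1, -0.5, -1.8]
opening: 0.311
time: 51.35
eef_pos: [0.6425, 0.0246, 0.2753]
tcp_rot: [-0.574, 0.819, 0.001, -0.001]
contact_force: [-0.5, 0.6, -2.1]
opening: 0.313
time: 51.68
eef_pos: [0.6437, 0.0239, 0.2664]
tcp_rot: [-0.574, 0.819, -0.0, 0.0]
contact_force: [-0.1, -0.0, -1.5]
opening: 0.312
t 51.68 pos [0.6437 0.0239 0.2664] open 0.312 F [-0.1 -0.  -1.5] tilt [ 1.e-04  0.e+00 -1.e+00] yaw -109.95
tool delta mm [ 0.6 -0.6  5.9]
```

```bash

python3 -m jog '[{"grip":1,"x":0.4,"y":-0.3,"z":2,"rx":0,"ry":0,"rz":0},{"grip":1,"x":0,"y":0,"z":2,"rx":0,"ry":0,"rz":0},{"grip":1,"x":0,"y":0,"z":1.3,"rx":0,"ry":0,"rz":0},{"grip":1,"x":0,"y":0,"z":0.6,"rx":0,"ry":0,"rz":0},{"grip":1,"x":0,"y":0,"z":0,"rx":0,"ry":0,"rz":0}]'
python3 -m jog '[{"grip":1,"x":0,"y":0,"z":0.6,"rx":0,"ry":0,"rz":0},{"grip":1,"x":0,"y":0,"z":0,"rx":0,"ry":0,"rz":0}]'
```

```text
time: 52.1
eef_pos: [0.6437, 0.0228, 0.2606]
tcp_rot: [-0.574, 0.819, -0.0, 0.0]
contact_force: [0.6, -0.1, -1.8]
opening: 0.312
time: 52.27
eef_pos: [0.6439, 0.0228, 0.2605]
tcp_rot: [-0.574, 0.819, -0.0, 0.0]
contact_force: [-1.0, 0.5, 1.1]
opening: 0.319
```

Release, lift, and move clear (towards the green side) to check.

```bash

python3 -m jog '[{"grip":0.3,"x":0,"y":0,"z":0,"rx":0,"ry":0,"rz":0},{"grip":0.3,"x":0,"y":0,"z":0,"rx":0,"ry":0,"rz":0},{"grip":0.3,"x":0,"y":0,"z":0,"rx":0,"ry":0,"rz":0},{"grip":0.3,"x":0,"y":0,"z":0,"rx":0,"ry":0,"rz":0},{"grip":0.3,"x":0,"y":0,"z":-10,"rx":0,"ry":0,"rz":0},{"grip":0.3,"x":0,"y":0,"z":-24,"rx":0,"ry":0,"rz":0},{"grip":0.3,"x":0,"y":0,"z":-30,"rx":0,"ry":0,"rz":0},{"grip":0.3,"x":0,"y":0,"z":-20,"rx":0,"ry":0,"rz":0}]'
python3 -m jog '[{"grip":0.3,"x":-12,"y":7,"z":0,"rx":0,"ry":0,"rz":0},{"grip":0.3,"x":-24,"y":14,"z":0,"rx":0,"ry":0,"rz":0},{"grip":0.3,"x":-30,"y":17,"z":0,"rx":0,"ry":0,"rz":0},{"grip":0.3,"x":-30,"y":17,"z":0,"rx":0,"ry":0,"rz":0},{"grip":0.3,"x":-30,"y":17,"z":0,"rx":0,"ry":0,"rz":0},{"grip":0.3,"x":-30,"y":17,"z":0,"rx":0,"ry":0,"rz":0},{"grip":0.3,"x":-30,"y":17,"z":0,"rx":0,"ry":0,"rz":0},{"grip":0.3,"x":-30,"y":17,"z":0,"rx":0,"ry":0,"rz":0}]'
python3 -m jog '[{"grip":0.3,"x":-24,"y":14,"z":0,"rx":0,"ry":0,"rz":0},{"grip":0.3,"x":-12,"y":7,"z":0,"rx":0,"ry":0,"rz":0},{"grip":0.3,"x":0,"y":0,"z":0,"rx":0,"ry":0,"rz":0},{"grip":0.3,"x":0,"y":0,"z":0,"rx":0,"ry":0,"rz":0},{"grip":0.3,"x":0,"y":0,"z":0,"rx":0,"ry":0,"rz":0},{"grip":0.3,"x":0,"y":0,"z":0,"rx":0,"ry":0,"rz":0}]'
python3 - <<'E'
from h import *
c=read_camera("top"); save(c,"t25"); s=read_camera("scene"); save(s,"s25")
box=(270,200,400,320)
red=lambda h,s,v:((h<8)|(h>170))&(s>120)&(v>60)
for n,f,b,z in [("blue",lambda h,s,v:(h>105)&(h<130)&(s>150)&(v>60),box,.11),("yellow",lambda h,s,v:(h>18)&(h<35)&(s>150)&(v>100),box,.11),("white",lambda h,s,v:(s<40)&(v>150),(290,220,330,260),.11),("dish",red,(460,280,510,335),.074),("pot",red,(180,160,240,220),.078),("tape",lambda h,s,v:(h>12)&(h<30)&(s>90),(290,160,340,205),.019),("pale",lambda h,s,v:(h>15)&(h<40)&(s>60),(400,170,445,210),.015)]:
    for a,ce,bb in blobs(c,f,20,b)[:1]: print(n,a,ce,bb,onz(c,*ce,z).round(4))
delta(None)
E
```

```text
time: 52.93
eef_pos: [0.644, 0.0229, 0.3472]
tcp_rot: [-0.574, 0.819, -0.001, 0.001]
contact_force: [1.1, -0.7, 0.6]
opening: 0.701
time: 53.6
eef_pos: [0.6009, 0.2701, 0.3434]
tcp_rot: [-0.574, 0.819, 0.0, -0.0]
contact_force: [0.7, 0.0, 0.3]
opening: 0.697
time: 54.1
eef_pos: [0.595, 0.3075, 0.3438]
tcp_rot: [-0.573, 0.82, -0.0, -0.0]
contact_force: [-0.3, 0.7, 0.5]
opening: 0.705
blue 166 [324.6, 269.8] [318, 263, 14, 15] [ 0.5746 -0.0051  0.11  ]
yellow 163 [362.0, 253.5] [355, 247, 15, 14] [ 0.6067 -0.0766  0.11  ]
white 137 [310.7, 234.8] [304, 229, 14, 13] [0.6417 0.0223 0.11  ]
dish 552 [485.9, 307.5] [473, 295, 27, 26] [ 0.5053 -0.3267  0.074 ]
pot 189 [208.4, 189.0] [201, 182, 16, 15] [0.7364 0.2294 0.078 ]
tape 270 [313.5, 182.2] [302, 170, 24, 25] [0.7676 0.0185 0.019 ]
pale 468 [419.9, 190.2] [408, 179, 25, 24] [ 0.7543 -0.211   0.015 ]
t 54.2 pos [0.595  0.3075 0.3439] open 0.705 F [-0.7  0.5  0.3] tilt [-0.e+00 -2.e-04 -1.e+00] yaw -110.11
```

View pics/t25.png

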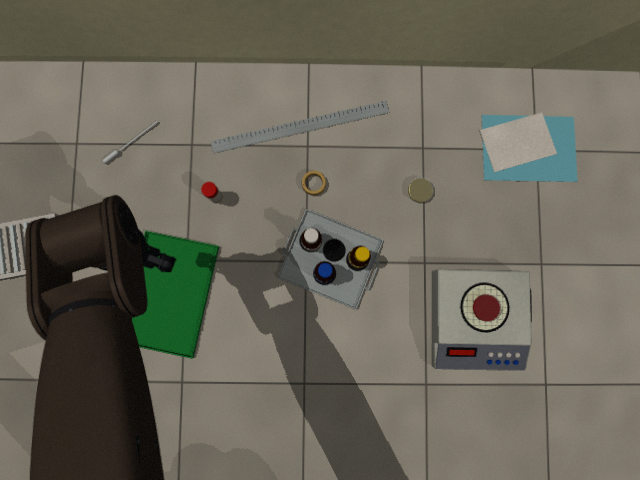

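View pics/s25.png

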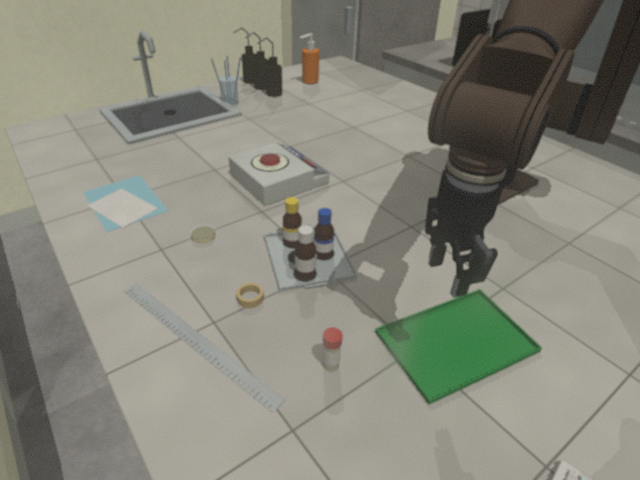

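All three bottles stand on their original spots, within about 1 mm in the top view: white (310.7,234.8), blue (324.6,269.8) and yellow (362.0,253.5). The dish is on the disc at (486,307), the bystanders have not moved, and the arm is clear. Handing in.

```bash
python3 -c "
from plant import *
print(sign_off())"
```

```text
the job is handed in; nothing more can be done
None
```

The job is done and handed in at about 54 s of the allowed 144 s. I set the white, blue and yellow bottles aside standing in the green tray, put the red dish on the colony counter's disc, then stood each bottle back on its own spot.

The first release left the dish about 4 mm off the middle, so I regripped it, lifted it slightly, moved it over and set it down again.

Last checks, from the top camera:

- **Bottles:** all three are upright. Each cap is about 1 mm or less from where it started: blue 0.4 mm, yellow 0.7 mm, white 1.1 mm.
- **Red dish:** it is about 1.5 mm from the disc centre in the top view and released. The wrist and top cameras disagreed by up to about 2 mm on the position before the correction. I did not measure it again with the wrist camera afterwards.
- **Pale dish, pot and tape roll:** each is within 0.2 px of its starting image position.
- **Arm:** it was clear of everything at hand-in. The wrist force readings I took never exceeded about 6 N.

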